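Slide the finger guard onto the vegetable slicer and lock it over the blade

TASK

Make the vegetable slicer safe to put away: swing its catch well clear of the track, thread the finger guard onto the guide rails from their open end and slide it fully home against the stop, so that it covers the blade. Then swing the catch fully back across the track behind the guard, and let go. Leave the tea things, dish and lemon where they are.

Things in the scene. Friction and masses are not known exactly. Their poses are not given: they have to be found in the camera images.
- slicer: Fixed flat vegetable slicer (mandoline): black frame and steel sole on a shallow clear catch tray, 276 long, 124 wide, 62 high. Origin: centre of its underside on the worktop; x runs along the track from open end to stop, z up. Positions below are in this frame, mm. The blade crosses the sole at x = 58. The stop, a black bridge over the full width at x = 112 (z 36 to 62), closes that end.
- track_mouth (a point): Middle of the track's open end, (-125, 0, 49) in the slicer frame, level with the flange tops; axes as the slicer's. The two guide flanges run from here to the stop: 5 thick (z 44 to 49), outer edges at y = +58 and -58, free underneath outward of y = 48 and -48; their first 25 taper to a slimmer tip. The sole's top is also at z = 49.
- guard_home (a point): Where point guard_grip is when the guard is home, touching the stop and resting on the flanges: (67, 0, 84) in the slicer frame. Axes as the slicer's.
- guard_grip (a point): Centre of the finger guard's bar grip, where to grasp: an upright bar 18 thick (guard's x) and 62 long (guard's y), from 26 to 70 above the guard's underside; this point is 48 above it and in the middle of the guard. Guard x = its sliding direction, z up; either end may lead. On the rails this point is at slicer z 84 when resting, 86 in mid-play.
- guard: Loose finger guard: grey plate, black grip, 90 long (x), 130 wide (y), 70 high with its grip, 140 g +/- 30 %. Top plate 22 high. C-shaped sides: a slot 9 high, open at both ends, takes the 5 mm flange; slot walls at y = +60 and -60 (2 of play a side), lips below reach in to y = +53 and -53. Origin: centre of its underside. It starts on the worktop left of the slicer's open end.
- catch (a joint): Angle of the slicer's catch, rad: 0 = closed, arm across the track along the slicer's +y; 1.8 = swung out beside the track, turning anticlockwise seen from above by way of the open end's side (slicer -x). Below 1.45 the arm is in the guard's way. It stays where left (light friction, about 0.6 N at the knob). Closed, the arm's face is 4 mm behind a guard that is home.
- catch_knob (a point): Middle of the catch's upright black knob, 15 diameter, z 60 to 100 in the slicer frame (this point: 84), 56 from the pivot. Can be pushed sideways with closed fingertips, or pinched. The steel arm below it is 11 wide, z 52 to 60.
- catch_pivot (a point): On the catch's vertical pivot axis, at knob height: (12, -79, 84) in the slicer frame. Its axes turn with the catch: y points along the arm to the knob.
- lemon: Bystander: a yellow lemon, 83x58x58, lying on the worktop near its front edge, beside the sink. Origin: centre of its underside.
- cup: Bystander: cream tea cup with an ear handle, 91x122x72, on the worktop behind the slicer's open end. Origin: centre of its underside.
- spoon: Bystander: steel teaspoon, 130x26x11, lying on the worktop behind the open end, before the cup. Origin: centre of its underside.
- sugar: Bystander: small white sugar bowl without lid, 67x67x40, in front of the sink. Origin: centre of its underside.
- dish: Bystander: white oval oven dish with ear handles, 157x288x59, at the back of the worktop. Origin: centre of its underside.

How it is judged:
By the outcome, as a careful person would: the job done as asked, in the order asked, and still so for the second after the job is handed in, with the robot touching nothing.
It also fails if it takes over 59 s, if anything falls off the work surface, if the arm or the gripper's body presses on something with over 40 N, if the wrist force passes 120 N, or if a joint passes its speed limit or range.

ROBOT

A 6-joint arm with a two-finger parallel gripper is mounted at the origin on a cart in front of the work surface, level with it; the furniture and walls round the work are solid. World frame = base frame: x ahead of the robot, y to its left, z up, the work surface at z = 0. Lengths are in m, angles in degrees, forces in N, time in s.
With the tool pointing down it reaches from about 0.225 to 0.725 m from the base axis. Payload 3.1 kg.
Tool frame: the origin (TCP) lies between the finger pads; the fingertips stand 25 mm ahead of it and the grasp point (between the pads) lies 6 mm ahead of it; x points along the fingers, z is the direction in which the jaws open and shut, and the axes are right-handed (so a half turn about x gives the same grasp; the last joint's range is limited). The gripper opens to 85 mm and grips with 20 to 120 N. Pads are 22 mm wide; open, the fingers measure 114 mm over their backs; the gripper's body (76 mm by 85 mm) begins 54 mm behind the grasp point. The pads swing forward as they close: fully open they stand 13 mm farther back than shut.
Start: joints at [-71.207, 2.75, 5.684, 92.934, 0, 82.678], TCP at [0.231, -0.471, 0.228] pointing down, gripper open.
Joint ranges: [-166.93, 166.93], [-56.73, 111.36], [-69.38, 81.34], [-121.58, 131.49], [-85.45, 84.26], [-180, 180]. Speed limits (degrees/s): [159.86, 159.86, 180, 180, 180, 180].

INTERFACE

Orientations are given as [roll, pitch, yaw] about the fixed x, y, z axes, in that order (R = Rz(yaw) Ry(pitch) Rx(roll)).
In Python, from cell import monitor, eyes, workorder gives the robot as it stands.
- The arm moves only by the tool jog_arm, never from a script. Its argument "increments" is a list of rows, each a list of 6 numbers: the shift along the tool's x, y, z in m, then the turn, a rotation vector about the tool's x, y, z in rad. A call has 1 to 5 rows; each row is the pose to reach, as a shift and turn from the pose measured when the call began, along the tool's axes at that moment; what a row does not reach only later rows make up. A row lasts 1/10 s, in which the tool goes at most 50 mm and 8.59 degrees, less where a joint would pass 70% of its speed; a pose out of reach is approached as far as the arm can. A call with a gripper value outside its range is refused whole. "gripper" is the gripper's target within -1 to 1 (fully open at 1, half-way at 0, shut at -1), set as the call begins (left out, the last holds). The fingers move at their own pace and stop on an object; the grip force is fixed at half the most. Time passes only in rows, so rows that repeat a pose let the fingers close. It gives the time, the measured TCP pose, the force and the opening at its end, in the units of the state.
- monitor.observe(): the state, without advancing time (a new reading comes with each control period).
- eyes.grab_frame(name): name is "scene" or "top" or "wrist"; returns the picture (384x512x3 uint8, red, green, blue); there is no depth.
- eyes.camera_params(name): a dict with "fx", "fy", "cx", "cy" (pixels), "D" ([k1, k2, p1, p2, k3] as OpenCV has them; the pictures are not rectified), "R" (3x3) and "t" (3): a world point X has camera coordinates R X + t. Camera axes: x right, y down, z forward; pixel columns grow to the right and rows downward; lengths in m; the calibration is good to about 2 mm. A picture is of the moment at which its call begins: read the wrist's pose just before it. camera_params takes no time and is no camera call; for the wrist camera it gives the pose at the moment of the call.
- workorder.job_done(): hands the job in, once; it reports no verdict.
The state is a dict: "time": time; "joint_positions": joint angles; "joint_velocities": joint speeds; "joint_efforts": joint torques, N m; "tcp_pos": TCP position; "tcp_rot": TCP orientation; "ft_force": force on the tool from outside, world axes, zero at the start; "moment": the same for the moment, N m; "width": opening from 0.0 (shut) to 1.0 (fully open).
Only numpy, scipy, OpenCV 4.12 (cv2) and the standard library are available. Lean on these libraries where they do the work, as an engineer would, in place of code of your own. Each camera call takes 0.05 s, during which the arm holds its last target.

## Working session

There is one attempt and no reset: what is moved stays moved. The work goes in short steps, Python scripts to look and compute and a tool call to move; the robot and the scene stay as the last step left them, time stands still between calls to the robot, and variables do not carry over. Pictures are saved under pics/ and viewed, and the job is handed in when it is done.

Besides the shell and the picture viewer there is one more tool, called after ">>>" by a JSON object that holds its "name" and its "arguments", one argument or row to a line. jog_arm: Moves the arm, as the interface text tells. Its arguments: {"type":"object","properties":{"increments":{"type":"array"},"gripper":{"type":"number"}},"required":["increments"]}

```bash
ls; mkdir -p pics
python3 - <<'E'
from cell import monitor, eyes
import cv2
print(monitor.observe())
for n in ["scene","top","wrist"]:
    p=eyes.camera_params(n); print(n,p)
    cv2.imwrite(f"pics/{n}0.png",eyes.grab_frame(n)[:,:,::-1])
E
```

```text
pics
{'time': 0.0, 'joint_positions': array([-7.12056146e+01,  2.79257101e+00,  5.59118981e+00,  9.29325323e+01,
        1.67892358e-04,  8.26779897e+01]), 'joint_velocities': array([-0.01816587,  0.02636919, -0.05397441,  0.13085598, -0.01827934,
       -0.049612  ]), 'joint_efforts': array([ 2.66317511e-04, -3.38773942e+01,  3.20019042e+01,  2.01104785e-02,
       -1.13227397e-04,  6.12071460e-07]), 'tcp_pos': array([ 0.23089686, -0.47081766,  0.22721637]), 'tcp_rot': array([172.606156  ,  89.86608639, 108.72255149]), 'ft_force': array([0.3265677 , 0.78221792, 0.75067242]), 'moment': array([ 0.0072136 , -0.03516398,  0.00971209]), 'width': 0.9978104853584077}
scene {'fx': 477.8404371626738, 'fy': 477.8404371626738, 'cx': 253.05458646706862, 'cy': 188.04981133948093, 'D': array([-0.18550847,  0.        ,  0.        ,  0.        ,  0.        ]), 'R': array([[-0.584359  , -0.81113827,  0.02406796],
       [-0.432174  ,  0.28596939, -0.85524683],
       [ 0.68684074, -0.51017272, -0.51766166]]), 't': array([0.33248918, 0.32112977, 1.14706684])}
top {'fx': 389.0337814300467, 'fy': 389.0337814300467, 'cx': 256.1024115185382, 'cy': 191.75969219715967, 'D': array([-0.09657834,  0.        ,  0.        ,  0.        ,  0.        ]), 'R': array([[ 0.00732253, -0.99983675,  0.01651803],
       [-0.99692664, -0.00858766, -0.07786866],
       [ 0.0779978 , -0.01589707, -0.99682678]]), 't': array([-0.02382266,  0.60093564,  1.22909203])}
wrist {'fx': 278.8865322100056, 'fy': 278.8865322100056, 'cx': 260.791818023297, 'cy': 186.47902419092452, 'D': array([-0.03850022,  0.        ,  0.        ,  0.        ,  0.        ]), 'R': array([[ 0.44012062, -0.89793712, -0.00166318],
       [-0.85133687, -0.41786719,  0.31719482],
       [-0.28551599, -0.13818805, -0.94835894]]), 't': array([-0.5244495 , -0.04017023,  0.38078687])}
```

View pics/scene0.png

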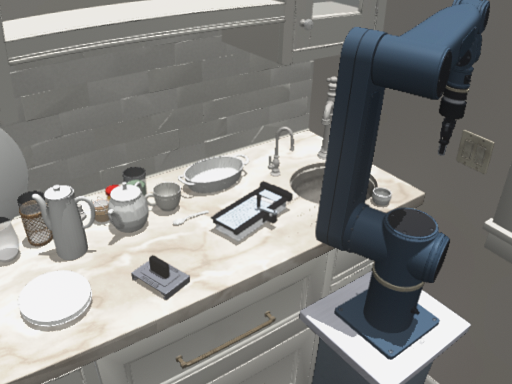

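View pics/top0.png

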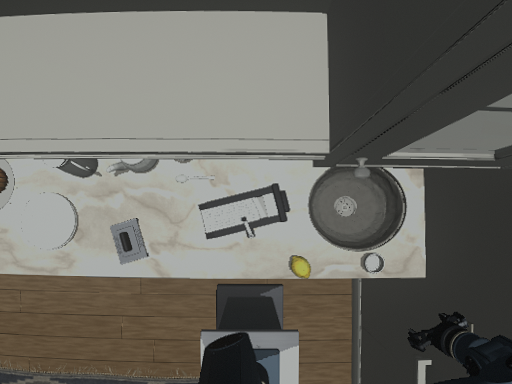

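The top view shows the slicer at about (243,212) with its open end to the left, the catch knob near (250,228), the guard at (128,241) and the lemon at (301,267). I'll enlarge both views.

Run:
```python
import cv2
a=cv2.imread("pics/top0.png")[170:280,100:310]
cv2.imwrite("pics/top0z.png",cv2.resize(a,None,fx=3.8,fy=3.8,interpolation=cv2.INTER_CUBIC))
a=cv2.imread("pics/scene0.png")[170:300,120:310]
cv2.imwrite("pics/scene0z.png",cv2.resize(a,None,fx=4,fy=4,interpolation=cv2.INTER_CUBIC))
```

```text
(no output)
```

View pics/top0z.png

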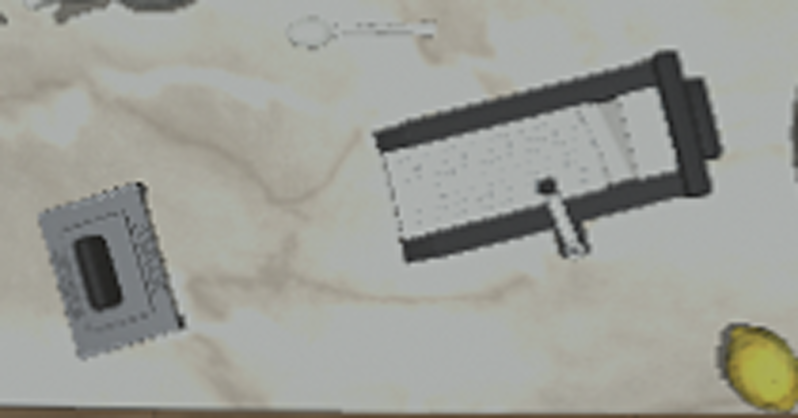

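View pics/scene0z.png

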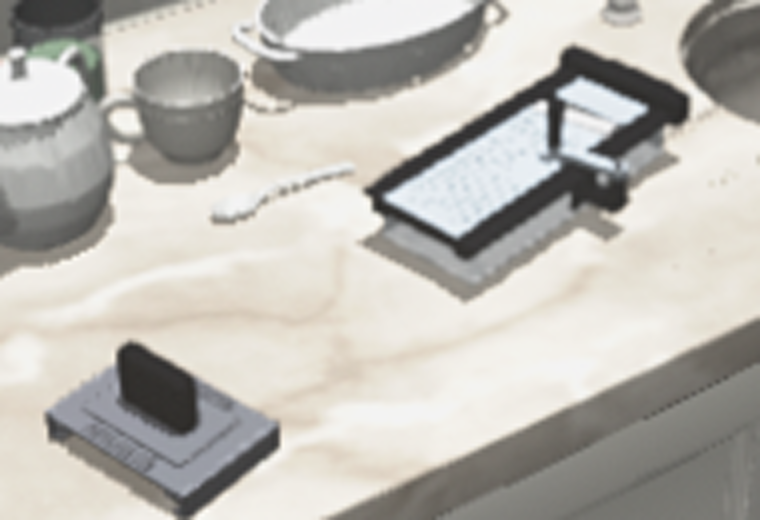

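```bash
cat > h.py <<'E'
import numpy as np, cv2
from scipy.spatial.transform import Rotation as Ro
def cam(p): return np.array([[p['fx'],0,p['cx']],[0,p['fy'],p['cy']],[0,0,1.]])
def plane(p,px,z):
    u=cv2.undistortPoints(np.array(px,float).reshape(-1,1,2),cam(p),p['D']).reshape(-1,2)
    d=np.c_[u,np.ones(len(u))]@p['R']; c=-p['R'].T@p['t']
    return c+d*((z-c[2])/d[:,2])[:,None]
def proj(p,X):
    X=np.asarray(X,float).reshape(-1,3)
    return cv2.projectPoints(X,cv2.Rodrigues(p['R'])[0],p['t'],cam(p),p['D'])[0].reshape(-1,2)
def rot(s): return Ro.from_euler('xyz',s['tcp_rot'],degrees=True).as_matrix()
def down(psi):  # tool x down, jaw axis (tool z) at horizontal heading psi deg
    z=np.array([np.cos(np.radians(psi)),np.sin(np.radians(psi)),0]);x=np.array([0,0,-1.])
    return np.c_[x,np.cross(z,x),z]
def inc(s,pos,R=None):
    R0=rot(s); d=R0.T@(np.array(pos)-s['tcp_pos'])
    w=np.zeros(3) if R is None else Ro.from_matrix(R0.T@R).as_rotvec()
    return np.round(np.r_[d,w],4)
def head(s): z=rot(s)[:,2]; return np.degrees(np.arctan2(z[1],z[0]))
def tri(ps,pxs):
    A=[];b=[]
    for p,px in zip(ps,pxs):
        u=cv2.undistortPoints(np.array(px,float).reshape(1,1,2),cam(p),p['D']).ravel()
        for i in (0,1):
            A.append(p['R'][i]-u[i]*p['R'][2]); b.append(u[i]*p['t'][2]-p['t'][i])
    return np.linalg.lstsq(np.array(A),np.array(b),rcond=None)[0]
E
python3 - <<'E'
from h import *
from cell import monitor,eyes
s=monitor.observe(); print(head(s),rot(s).round(3))
p=eyes.camera_params('top')
Z=lambda l:[(x/3.8+100-.5,y/3.8+170-.5) for x,y in l]
f=plane(p,Z([(378,133),(406,262),(655,60),(690,192)]),.049);print('flange',f.round(4))
print('bridge',plane(p,Z([(655,55),(680,55),(710,190),(687,196)]),.062).round(4))
print('knob',plane(p,Z([(546,187)]),.1).round(4),'pivot',plane(p,Z([(573,253)]),.06).round(4))
print('guard',plane(p,Z([(40,213),(140,184),(184,326),(82,356)]),.022).round(4))
print('grip',plane(p,Z([(98,273)]),.070).round(4), plane(p,Z([(77,238),(104,234),(121,306),(95,311)]),.07).round(4))
# wrist cam in tool frame
w=eyes.camera_params('wrist'); c=-w['R'].T@w['t']; print('wc',rot(s).T@(c-s['tcp_pos']), (w['R']@rot(s)).round(3))
E
```

```text
-63.884744978686946 [[-0.001  0.898  0.44 ]
 [ 0.002  0.44  -0.898]
 [-1.     0.    -0.002]]
flange [[ 0.5574  0.1608  0.049 ]
 [ 0.4513  0.136   0.049 ]
 [ 0.6201 -0.0683  0.049 ]
 [ 0.5107 -0.0978  0.049 ]]
bridge [[ 0.623  -0.0676  0.062 ]
 [ 0.6232 -0.0882  0.062 ]
 [ 0.5123 -0.1131  0.062 ]
 [ 0.5073 -0.0943  0.062 ]]
knob [[0.5135 0.0204 0.1   ]] pivot [[ 0.4602 -0.0014  0.06  ]]
guard [[0.4877 0.452  0.022 ]
 [0.5134 0.3663 0.022 ]
 [0.3942 0.3258 0.022 ]
 [0.3676 0.4126 0.022 ]]
grip [[0.4402 0.3851 0.07  ]] [[0.4684 0.4033 0.07  ]
 [0.4719 0.381  0.07  ]
 [0.4138 0.3655 0.07  ]
 [0.4094 0.3869 0.07  ]]
wc [-0.14566034  0.08263063  0.00031835] [[-0.    -0.     1.   ]
 [-0.317 -0.948 -0.   ]
 [ 0.948 -0.317  0.   ]]
```

View pics/wrist0.png

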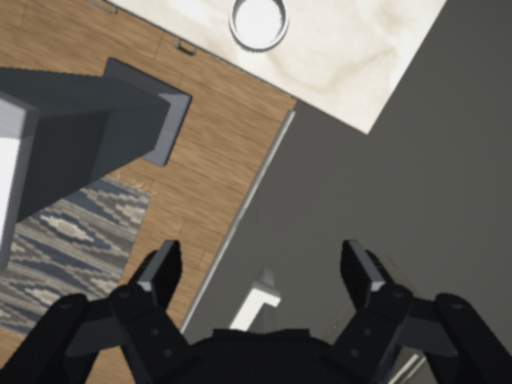

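```bash
cat >> h.py <<'E'
def plan(s,pos,psi,n=5,total=None,sgn=0):
    """rows from current pose toward pos/psi in `total` rows; print first n"""
    total=total or n; p0=s['tcp_pos']; h0=head(s); dh=(psi-h0+180)%360-180
    if sgn and dh*sgn<0: dh+=360*sgn
    for k in range(1,n+1):
        f=k/total; print([float(v) for v in inc(s,p0+(np.array(pos)-p0)*f,down(h0+dh*f)).round(3)])
    print('step mm',np.linalg.norm(np.array(pos)-p0)/total*1000,'deg',dh/total)
E
python3 - <<'E'
from h import *
from cell import monitor
plan(monitor.observe(),[.49,.03,.24],105,5,20,1)
E
```

```text
[-0.001, 0.023, -0.017, -0.147, -0.002, -0.0]
[-0.001, 0.045, -0.034, -0.295, -0.002, -0.0]
[-0.002, 0.068, -0.05, -0.442, -0.002, -0.001]
[-0.002, 0.091, -0.067, -0.59, -0.002, -0.001]
[-0.003, 0.113, -0.084, -0.737, -0.002, -0.001]
step mm 28.2058652921817 deg 8.444237248934348
```

>>> {"name": "jog_arm", "arguments": {
  "increments": [
    [-0.001,0.023,-0.017,-0.147,0,0],
    [-0.001,0.045,-0.034,-0.295,0,0],
    [-0.002,0.068,-0.05,-0.442,0,0],
    [-0.002,0.091,-0.067,-0.59,0,0],
    [-0.003,0.113,-0.084,-0.737,0,0]
  ]
}}

```text
time: 0.65
tcp_pos: [0.2957, -0.3445, 0.2301]
tcp_rot: [131.4, 89.8, 110.1]
ft_force: [0.9, 0.1, 0.2]
width: 1.0
```

Run:
```python
from h import *
from cell import monitor
plan(monitor.observe(),[.49,.03,.24],105,5,15,1)
```

```text
[-0.001, 0.028, 0.003, -0.147, -0.002, -0.002]
[-0.001, 0.056, 0.006, -0.294, -0.002, -0.002]
[-0.002, 0.084, 0.009, -0.441, -0.001, -0.003]
[-0.002, 0.112, 0.012, -0.588, -0.001, -0.003]
[-0.003, 0.14, 0.015, -0.735, -0.001, -0.003]
step mm 28.135137000672184 deg 8.421681457901286
```

>>> {"name": "jog_arm", "arguments": {
  "increments": [
    [-0.001,0.028,0.003,-0.147,0,0],
    [-0.001,0.056,0.006,-0.294,0,0],
    [-0.002,0.084,0.009,-0.441,0,0],
    [-0.002,0.112,0.012,-0.588,0,0],
    [-0.003,0.14,0.015,-0.735,0,0]
  ]
}}

```text
time: 1.15
tcp_pos: [0.3607, -0.2183, 0.233]
tcp_rot: [93.4, 89.8, 114.6]
ft_force: [-0.3, 0.1, -0.3]
width: 0.998
```

Run:
```python
from h import *
from cell import monitor
plan(monitor.observe(),[.49,.03,.24],105,5,10,1)
```

```text
[-0.001, 0.018, 0.021, -0.146, 0.0, -0.004]
[-0.001, 0.037, 0.042, -0.293, 0.0, -0.003]
[-0.002, 0.056, 0.063, -0.439, 0.001, -0.003]
[-0.003, 0.074, 0.084, -0.586, 0.001, -0.003]
[-0.003, 0.092, 0.105, -0.732, 0.001, -0.003]
step mm 28.00406752393065 deg 8.387203120538164
```

>>> {"name": "jog_arm", "arguments": {
  "increments": [
    [-0.001,0.018,0.021,-0.146,0,0],
    [-0.001,0.037,0.042,-0.293,0,0],
    [-0.002,0.056,0.063,-0.439,0,0],
    [-0.003,0.074,0.084,-0.586,0,0],
    [-0.003,0.092,0.105,-0.732,0,0]
  ]
}}

```text
time: 1.65
tcp_pos: [0.4258, -0.0935, 0.2361]
tcp_rot: [54.1, 89.8, 117.5]
ft_force: [-0.5, -0.2, 0.5]
width: 1.003
```

Run:
```python
from h import *
from cell import monitor
plan(monitor.observe(),[.49,.03,.24],105,5,5,1)
```

```text
[-0.001, -0.0, 0.028, -0.145, 0.002, -0.003]
[-0.001, -0.001, 0.056, -0.29, 0.002, -0.003]
[-0.002, -0.001, 0.084, -0.435, 0.003, -0.002]
[-0.003, -0.002, 0.111, -0.581, 0.003, -0.002]
[-0.004, -0.002, 0.139, -0.726, 0.003, -0.002]
step mm 27.852074877724085 deg 8.316030850941905
```

>>> {"name": "jog_arm", "arguments": {
  "increments": [
    [-0.001,0,0.028,-0.145,0.002,-0.003],
    [-0.001,-0.001,0.056,-0.29,0.003,-0.003],
    [-0.002,-0.001,0.084,-0.435,0.003,-0.003],
    [-0.003,-0.002,0.111,-0.581,0.003,-0.002],
    [-0.004,-0.002,0.139,-0.726,0.003,-0.002]
  ],
  "gripper": -0.4
}}

```text
time: 2.15
tcp_pos: [0.49, 0.031, 0.2399]
tcp_rot: [80.2, 90.0, -174.4]
ft_force: [1.1, -0.4, 0.0]
width: 0.302
```

Run:
```python
from h import *
from cell import monitor,eyes
import pickle
s=monitor.observe();print(s['tcp_pos'],s['tcp_rot'],head(s),s['width'])
p=eyes.camera_params('wrist'); im=eyes.grab_frame('wrist')[:,:,::-1]
pickle.dump((s,p),open('w1.pkl','wb'))
cv2.imwrite('pics/w1.png',im); cv2.imwrite('pics/w1z.png',cv2.resize(im,(800,600),interpolation=cv2.INTER_CUBIC))
```

```text
[0.48998474 0.03095055 0.23994283] [  80.22416964   89.95546976 -174.41160861] 105.36421884837141 0.3024897301344343
```

View pics/w1z.png

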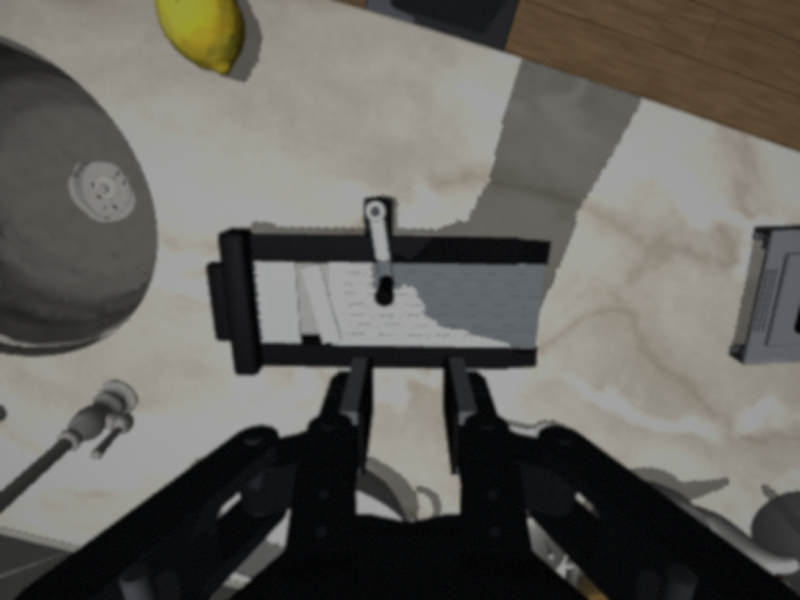

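The wrist view shows the slicer from about (235,300) to (549,241)/(536,366), the catch pivot at (376,210) and the knob at (384,291). I'll enlarge it and fit the flange edges.

Run:
```python
from h import *
im=cv2.imread('pics/w1.png')
a=im[115:250,125:365]
cv2.imwrite('pics/w1c.png',cv2.resize(a,None,fx=3.3,fy=3.3,interpolation=cv2.INTER_CUBIC))
```

```text
(no output)
```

View pics/w1c.png

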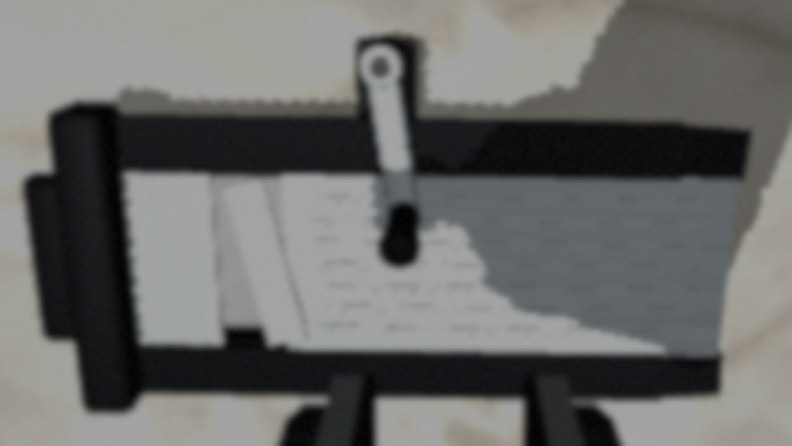

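```bash
cat > edges.py <<'E'
from h import *
import pickle
def cross(g,fixed,lo,hi,axis,frm='low',th=None):
    """threshold crossing subpixel along line"""
    v=(g[lo:hi,fixed] if axis==0 else g[fixed,lo:hi]).astype(float)
    th=th or (v.min()+v.max())/2
    b=v<th; i=np.where(b[1:]!=b[:-1])[0]
    if len(i)==0: return None
    i=i[0] if frm=='low' else i[-1]
    return lo+i+(th-v[i])/(v[i+1]-v[i])
E
python3 - <<'E'
from edges import *
s,p=pickle.load(open('w1.pkl','rb'))
g=cv2.cvtColor(cv2.imread('pics/w1.png'),cv2.COLOR_BGR2GRAY)
C=lambda x,y:(x/3.3+125,y/3.3+115)
up=[];lo=[];lout=[]
for c in list(range(194,236,3))+list(range(262,345,4)):
    # upper inner: dark->bright near row 168
    r=cross(g,c,162,174,0); up.append((c,r))
for c in range(212,342,4):
    r=cross(g,c,214,228,0); lo.append((c,r))
for c in list(range(175,222,4))+list(range(243,280,4)):
    lout.append((c,cross(g,c,228,240,0)))
end=[(cross(g,r,338,356,1),r) for r in range(172,222,4)]
fac=[(cross(g,r,155,174,1,th=70),r) for r in range(174,216,4)]
def fit(l,z,n):
    l=[q for q in l if None not in q]
    X=plane(p,l,z)[:,:2]; 
    for _ in range(3):
        m=X.mean(0); d=np.linalg.svd(X-m)[2][0]; nn=np.array([-d[1],d[0]]); r=(X-m)@nn
        k=abs(r)<max(2*r.std(),.0005); X=X[k]
    if d[1]>0: d=-d
    print(n,len(X),'mean',m.round(4),'head',np.degrees(np.arctan2(d[1],d[0])).round(2),'rms',(r.std()*1000).round(2)); return m,d
a=fit(up,.049,'up');b=fit(lo,.049,'lo');c=fit(lout,.049,'lout');e=fit(end,.049,'end');f=fit(fac,.049,'face')
d=(a[1]+b[1])/2; d/=np.linalg.norm(d); n=np.array([-d[1],d[0]])
print('inner y gap',(b[0]-a[0])@n,'outer-inner',(c[0]-b[0])@n,'len',(f[0]-e[0])@d)
E
```

```text
up 32 mean [0.4949 0.0421] head -75.26 rms 0.32
lo 30 mean [0.5637 0.0692] head -75.51 rms 0.17
lout 22 mean [0.5994 0.012 ] head -75.54 rms 0.14
end 13 mean [0.5041 0.1508] head -174.17 rms 1.45
face 11 mean [ 0.5643 -0.0787] head -165.38 rms 0.16
inner y gap 0.07346133875140382 outer-inner 0.020071073094120786 len 0.23732982066940425
```

Run:
```python
from h import *
import pickle
s,p=pickle.load(open('w1.pkl','rb'))
h=np.radians(-75.45); d=np.array([np.cos(h),np.sin(h)]); n=np.array([-d[1],d[0]])
a=np.array([.4949,.0421]);b=np.array([.5637,.0692]);c=np.array([.5994,.0120])
y0=(a@n+b@n)/2; y1=c@n-.058; print('center offsets',y0,y1)
x0=(np.array([.5643,-.0787])@d-.112+np.array([.5041,.1508])@d+.125)/2
y=(y0+y1)/2
O=x0*d+y*n; print('O',O)
S=lambda q:(O+q[0]*d+q[1]*n).round(4)
print('mouth',S((-.125,0)),'pivot',S((.012,-.079)),'home',S((.067,0)))
C=lambda x,y:(x/3.3+125-.35,y/3.3+115-.35)
pv=plane(p,[C(380,67)],.061)[0,:2]; kn=plane(p,[C(399,248)],.1)[0,:2]
print('pivot meas',pv,'knob meas',kn)
v=kn-S((.012,-.079)); print(np.linalg.norm(v),'angle',np.degrees(np.arctan2(v[1],v[0]))-(np.degrees(h)+90))
```

```text
center offsets 0.5263053589022622 0.5251912044512869
O [0.53546909 0.02966402]
mouth [0.5041 0.1507] pivot [ 0.462  -0.0018] home [ 0.5523 -0.0352]
pivot meas [ 0.46285967 -0.00197924] knob meas [0.51253561 0.01974807]
0.054937851369554806 angle 8.543096990620764
```

Slicer found: the centreline fits agree within about 1 mm, the length is 237 mm as it should be, and the pivot matches. The catch stands at about 0.15 rad. Next I straddle the knob.

```bash
cat >> h.py <<'E'
H=-75.45; d_=np.array([np.cos(np.radians(H)),np.sin(np.radians(H))]); n_=np.array([-d_[1],d_[0]]); O_=np.array([.5355,.0297])
P_=np.array([.4625,-.002])
def S(x,y): return O_+x*d_+y*n_
def arc(a,r=.056): t=np.radians(H+90)+a; return P_+r*np.array([np.cos(t),np.sin(t)]), np.degrees(t)+90
E
python3 - <<'E'
from h import *
from cell import monitor
s=monitor.observe()
k,psi=arc(.155); print(k,psi)
plan(s,[*k,.150],psi,2)
plan(s,[*k,.089],psi,3)
E
```

```text
[0.51388228 0.02026795] 113.43084582452776
[0.045, -0.009, -0.01, -0.067, 0.003, 0.002]
[0.09, -0.018, -0.02, -0.134, 0.003, 0.002]
step mm 46.794595176098454 deg 3.8287437618967317
[0.05, -0.006, -0.007, -0.045, 0.003, 0.002]
[0.1, -0.012, -0.013, -0.089, 0.003, 0.002]
[0.151, -0.017, -0.02, -0.134, 0.003, 0.002]
step mm 51.02685902393237 deg 2.552495841264488
```

>>> {"name": "jog_arm", "arguments": {
  "increments": [
    [0.03,-0.009,-0.01,-0.067,0.003,0.002],
    [0.06,-0.018,-0.02,-0.134,0.003,0.002],
    [0.09,-0.018,-0.02,-0.134,0.003,0.002],
    [0.1,-0.018,-0.02,-0.134,0.003,0.002]
  ],
  "gripper": -0.3
}}

```text
time: 2.6
tcp_pos: [0.5118, 0.0205, 0.1354]
tcp_rot: [58.2, 89.6, 171.6]
ft_force: [-1.1, -0.4, -0.0]
width: 0.345
```

Run:
```python
from h import *
from cell import monitor,eyes
s=monitor.observe();print(s['tcp_pos'],head(s),s['width'])
im=eyes.grab_frame('wrist')[:,:,::-1]
cv2.imwrite('pics/w2.png',cv2.resize(im,(800,600),interpolation=cv2.INTER_CUBIC))
k,psi=arc(.155)
plan(s,[*k,.089],psi,2)
```

```text
[0.51176341 0.02047831 0.13541575] 113.40867105508227 0.3446737144129939
[0.023, -0.001, -0.001, -0.0, 0.004, -0.006]
[0.046, -0.002, -0.001, -0.0, 0.004, -0.006]
step mm 23.23228363172611 deg 0.0110873847227424
```

View pics/w2.png

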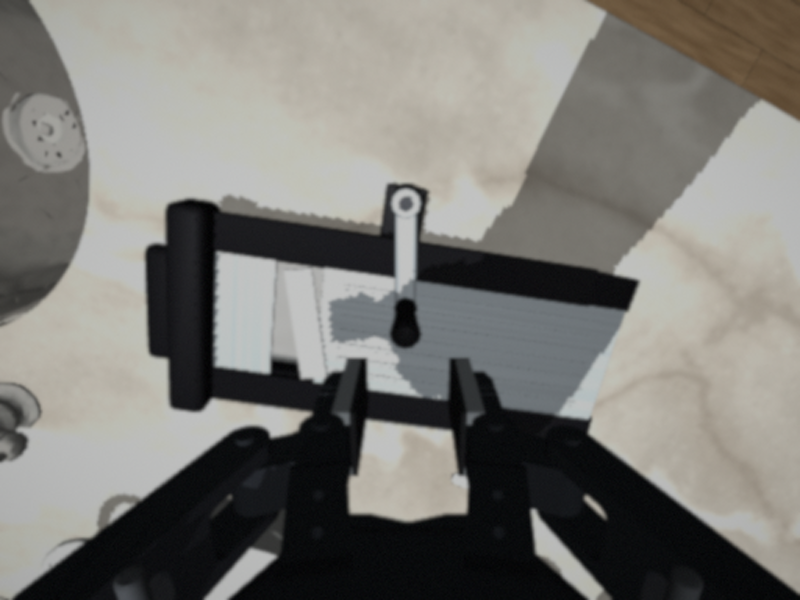

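The knob at (405,330) is centred between the fingertips (about 362 and 452). Descend.

>>> {"name": "jog_arm", "arguments": {
  "increments": [
    [0.023,-0.002,-0.001,0,0.004,-0.006],
    [0.046,-0.002,-0.001,0,0.004,-0.006],
    [0.046,-0.002,-0.001,0,0.004,-0.006]
  ]
}}

```text
time: 2.95
tcp_pos: [0.5111, 0.0207, 0.0871]
tcp_rot: [63.2, 89.7, 176.6]
ft_force: [-1.1, 0.2, -0.1]
width: 0.354
```

```bash
cat >> h.py <<'E'
def arcplan(s,a0,a1,n,z,r=.056,off=0.):
    for k in range(1,n+1):
        xy,psi=arc(a0+(a1-a0)*k/n,r); print([float(v) for v in inc(s,[*xy,z],down(psi+off)).round(3)])
E
python3 - <<'E'
from h import *
from cell import monitor
s=monitor.observe();print(s['tcp_pos'],head(s),s['width'])
arcplan(s,.155,.755,5,.089)
E
```

```text
[0.51110675 0.02070049 0.08714656] 113.40019965082824 0.35427020978825297
[-0.002, -0.002, 0.005, -0.12, 0.003, -0.005]
[-0.002, -0.001, 0.012, -0.24, 0.003, -0.005]
[-0.002, 0.001, 0.018, -0.36, 0.004, -0.005]
[-0.002, 0.004, 0.024, -0.48, 0.004, -0.005]
[-0.002, 0.007, 0.03, -0.6, 0.004, -0.004]
```

>>> {"name": "jog_arm", "arguments": {
  "increments": [
    [-0.002,-0.002,0.005,-0.12,0.003,-0.005],
    [-0.002,-0.001,0.012,-0.24,0.003,-0.005],
    [-0.002,0.001,0.018,-0.36,0.004,-0.005],
    [-0.002,0.004,0.024,-0.48,0.004,-0.005],
    [-0.002,0.007,0.03,-0.6,0.004,-0.004]
  ]
}}

```text
time: 3.45
tcp_pos: [0.4944, 0.0453, 0.0923]
tcp_rot: [-158.0, 89.8, -10.0]
ft_force: [0.6, 0.4, 1.1]
width: 0.351
```

Run:
```python
from h import *
from cell import monitor
s=monitor.observe();print(s['tcp_pos'],head(s),s['width'],arc(.755))
arcplan(s,.755,1.355,5,.089)
```

```text
[0.49443148 0.04529997 0.09233322] 148.0387504556649 0.35125000810084633 (array([0.4923342 , 0.04539115]), np.float64(147.80831353237716))
[0.003, 0.001, 0.008, -0.116, -0.004, 0.001]
[0.003, 0.003, 0.015, -0.236, -0.004, 0.001]
[0.003, 0.004, 0.022, -0.356, -0.004, 0.001]
[0.003, 0.007, 0.028, -0.476, -0.004, 0.001]
[0.003, 0.011, 0.034, -0.596, -0.004, 0.0]
```

>>> {"name": "jog_arm", "arguments": {
  "increments": [
    [0.003,0.001,0.008,-0.116,-0.004,0.001],
    [0.003,0.003,0.015,-0.236,-0.004,0.001],
    [0.003,0.004,0.022,-0.356,-0.004,0.001],
    [0.003,0.007,0.028,-0.476,-0.004,0.001],
    [0.003,0.011,0.034,-0.596,-0.004,0]
  ]
}}

```text
time: 3.95
tcp_pos: [0.4618, 0.0543, 0.0926]
tcp_rot: [-173.7, 89.6, 8.8]
ft_force: [0.3, 1.1, 0.4]
width: 0.345
```

Run:
```python
from h import *
from cell import monitor
s=monitor.observe();print(s['tcp_pos'],head(s),s['width'],arc(1.355))
arcplan(s,1.355,1.89,5,.089)
```

```text
[0.461813   0.05433841 0.09257585] -177.51769750148182 0.3451892106184947 (array([0.46036417, 0.05395926]), np.float64(182.18578124022656))
[0.004, 0.001, 0.008, -0.102, -0.006, 0.0]
[0.004, 0.002, 0.013, -0.209, -0.006, 0.0]
[0.004, 0.003, 0.019, -0.316, -0.006, -0.0]
[0.003, 0.005, 0.025, -0.423, -0.006, -0.001]
[0.003, 0.008, 0.03, -0.53, -0.006, -0.001]
```

>>> {"name": "jog_arm", "arguments": {
  "increments": [
    [0.004,0.001,0.008,-0.102,-0.006,0],
    [0.004,0.002,0.013,-0.209,-0.006,0],
    [0.004,0.003,0.019,-0.316,-0.006,0],
    [0.003,0.005,0.025,-0.423,-0.006,-0.001],
    [0.003,0.008,0.03,-0.53,-0.006,-0.001]
  ]
}}

```text
time: 4.45
tcp_pos: [0.4339, 0.0454, 0.0927]
tcp_rot: [156.8, 89.7, 9.9]
ft_force: [0.5, 1.1, 0.4]
width: 0.349
```

Run:
```python
from h import *
from cell import monitor,eyes
s=monitor.observe();print(s['tcp_pos'],head(s),s['width'],s['ft_force'],arc(1.89))
im=eyes.grab_frame('wrist')[:,:,::-1]
cv2.imwrite('pics/w3.png',cv2.resize(im,(800,600),interpolation=cv2.INTER_CUBIC))
```

```text
[0.43387201 0.0453681  0.09265169] -146.8820445436824 0.34871534020366435 [0.4617233  1.10972252 0.4291193 ] (array([0.43213229, 0.04505106]), np.float64(212.83902327972558))
```

View pics/w3.png

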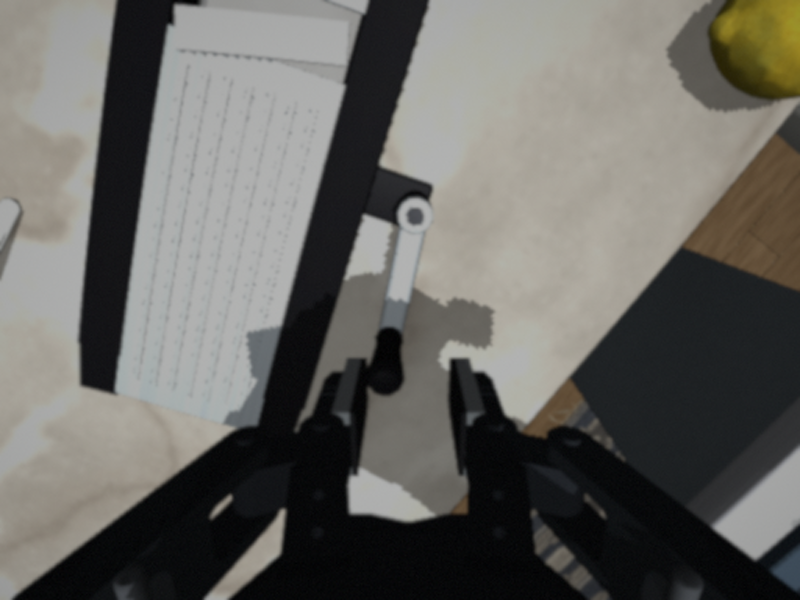

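The knob, at (387,378) against the left finger, is now beside the track. I'll compute its angle.

Run:
```python
from h import *
from cell import monitor,eyes
p=eyes.camera_params('wrist');s=monitor.observe()
k=plane(p,[(387/1.5625,378/1.5625)],.1)[0,:2];v=k-P_;print(k,np.linalg.norm(v),np.arctan2(v[1],v[0])-np.radians(H+90))
# next: push on 3mm then rise
k2,psi=arc(1.96); print(inc(s,[*k2,.090],down(psi)))
```

```text
[0.44169336 0.04685184] 0.05309819898128667 1.7194947639040594
[ 0.0025 -0.0005  0.0047 -0.0627 -0.0038 -0.0022]
```

>>> {"name": "jog_arm", "arguments": {
  "increments": [
    [0.002,0,0.004,-0.06,-0.004,-0.002],
    [0.002,0,0.0045,-0.06,-0.004,-0.002],
    [0.002,0,0.0,-0.03,-0.004,-0.002],
    [-0.03,0,0.0,0,-0.004,-0.002],
    [-0.08,0,0.0,0,-0.004,-0.002]
  ]
}}

```text
time: 5.0
tcp_pos: [0.4303, 0.0451, 0.1708]
tcp_rot: [-33.2, 89.6, 179.9]
ft_force: [0.6, -0.5, 0.9]
width: 0.348
```

Run:
```python
from h import *
from cell import monitor,eyes
p=eyes.camera_params('wrist');s=monitor.observe()
print(s['tcp_pos'],head(s))
im=eyes.grab_frame('wrist')[:,:,::-1]
cv2.imwrite('pics/w4.png',cv2.resize(im,(800,600),interpolation=cv2.INTER_CUBIC))
plan(s,[.44,.33,.26],107,5,13)
import pickle; pickle.dump(p,open('w4.pkl','wb'))
```

```text
[0.43025541 0.04506711 0.17076025] -146.94281435943648
[-0.007, -0.018, -0.012, 0.142, 0.006, 0.004]
[-0.014, -0.036, -0.025, 0.285, 0.007, 0.003]
[-0.021, -0.054, -0.038, 0.427, 0.007, 0.003]
[-0.028, -0.072, -0.05, 0.57, 0.007, 0.002]
[-0.034, -0.09, -0.063, 0.712, 0.007, 0.002]
step mm 22.979981003569605 deg -8.158245049274115
```

View pics/w4.png

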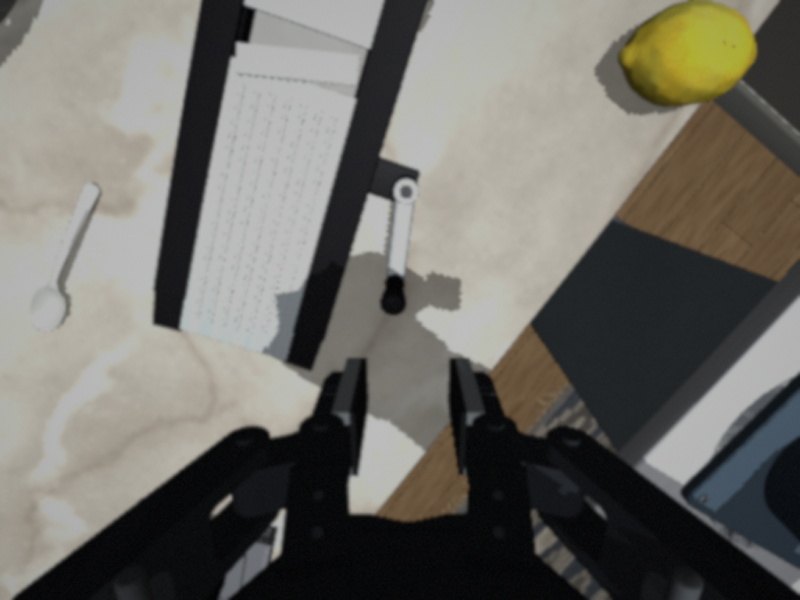

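Run:
```python
from h import *
import pickle
p=pickle.load(open('w4.pkl','rb'))
k=plane(p,[(393/1.5625,302/1.5625)],.1)[0,:2];v=k-P_;print(k,np.linalg.norm(v),np.arctan2(v[1],v[0])-np.radians(H+90))
```

```text
[0.43903923 0.04648796] 0.053865480143927356 1.7674930807397689
```

>>> {"name": "jog_arm", "arguments": {
  "increments": [
    [-0.007,-0.018,-0.012,0.142,0.006,0.004],
    [-0.014,-0.036,-0.025,0.285,0.007,0.003],
    [-0.021,-0.054,-0.038,0.427,0.007,0.003],
    [-0.028,-0.072,-0.05,0.57,0.007,0.002],
    [-0.034,-0.09,-0.063,0.712,0.007,0.002]
  ],
  "gripper": 0.6
}}

```text
time: 5.55
tcp_pos: [0.44, 0.1555, 0.2181]
tcp_rot: [-175.1, 88.8, -3.3]
ft_force: [-0.0, 0.3, 0.4]
width: 0.8
```

Run:
```python
from h import *
from cell import monitor,eyes
s=monitor.observe()
print(s['tcp_pos'],head(s))
plan(s,[.44,.33,.26],107,5,8)
```

```text
[0.43997372 0.15553836 0.21811156] 171.79315156598662
[-0.005, -0.022, 0.003, 0.141, -0.021, 0.003]
[-0.01, -0.043, 0.006, 0.283, -0.021, 0.005]
[-0.016, -0.065, 0.009, 0.424, -0.021, 0.006]
[-0.021, -0.086, 0.012, 0.565, -0.02, 0.008]
[-0.026, -0.108, 0.015, 0.707, -0.02, 0.009]
step mm 22.427489295003866 deg -8.099143945748327
```

Catch at about 1.77 rad, well clear. On to the guard.

>>> {"name": "jog_arm", "arguments": {
  "increments": [
    [-0.005,-0.022,0.003,0.141,-0.021,0.003],
    [-0.01,-0.043,0.006,0.283,-0.021,0.005],
    [-0.016,-0.065,0.009,0.424,-0.021,0.006],
    [-0.021,-0.086,0.012,0.565,-0.02,0.008],
    [-0.026,-0.108,0.015,0.707,-0.02,0.009]
  ]
}}

```text
time: 6.05
tcp_pos: [0.4405, 0.2657, 0.2454]
tcp_rot: [-106.9, 89.9, 23.9]
ft_force: [-0.3, 0.8, 0.4]
width: 0.802
```

Run:
```python
from h import *
from cell import monitor,eyes
s=monitor.observe()
print(s['tcp_pos'],head(s))
plan(s,[.44,.35,.26],107,4,4)
```

```text
[0.44045035 0.26566807 0.24541371] 130.79166067012528
[-0.004, -0.014, 0.016, 0.104, -0.0, 0.002]
[-0.007, -0.027, 0.032, 0.208, -0.0, 0.002]
[-0.011, -0.041, 0.048, 0.311, -0.0, 0.002]
[-0.014, -0.055, 0.064, 0.415, -0.0, 0.002]
step mm 21.396315364859575 deg -5.94791516753132
```

>>> {"name": "jog_arm", "arguments": {
  "increments": [
    [-0.004,-0.014,0.016,0.104,0,0.002],
    [-0.007,-0.027,0.032,0.208,0,0.002],
    [-0.011,-0.041,0.048,0.311,0,0.002],
    [-0.014,-0.055,0.064,0.415,0,0.002],
    [-0.014,-0.05,0.07,0.415,0,0.002]
  ]
}}

```text
time: 6.55
tcp_pos: [0.4332, 0.3535, 0.2601]
tcp_rot: [-71.4, 89.9, 35.6]
ft_force: [0.7, -0.3, 0.2]
width: 0.796
```

Run:
```python
from h import *
from cell import monitor,eyes
import pickle
s=monitor.observe();print(s['tcp_pos'],head(s),s['width'])
p=eyes.camera_params('wrist');pickle.dump((s,p),open('w5.pkl','wb'))
im=eyes.grab_frame('wrist')[:,:,::-1]
cv2.imwrite('pics/w5.png',im);cv2.imwrite('pics/w5z.png',cv2.resize(im,(800,600),interpolation=cv2.INTER_CUBIC))
```

```text
[0.43319264 0.35350046 0.26007064] 106.96436245502927 0.796145782623514
```

View pics/w5z.png

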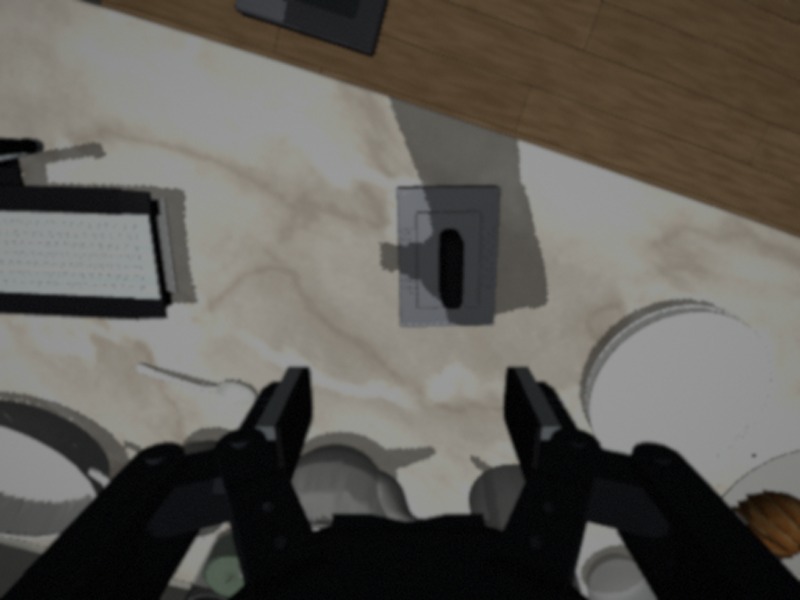

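The guard is at (447,255), its plate corners near (397,185), (500,185), (494,325) and (400,327), and the grip's far top end is near row 307. I'll fit the edges.

Run:
```python
from h import *
import pickle
s,p=pickle.load(open('w5.pkl','rb'))
im=cv2.imread('pics/w5.png')
a=im[108:220,240:360]; cv2.imwrite('pics/w5c.png',cv2.resize(a,None,fx=5,fy=5,interpolation=cv2.INTER_CUBIC))
g=cv2.cvtColor(im,cv2.COLOR_BGR2GRAY)
for r in (125,160,195): print(r,g[r,245:330].tolist())
```

```text
125 [139, 141, 145, 148, 150, 151, 150, 145, 129, 111, 108, 111, 113, 113, 113, 113, 111, 112, 112, 111, 112, 112, 112, 111, 110, 107, 97, 79, 66, 59, 60, 58, 59, 59, 59, 58, 59, 58, 59, 58, 59, 59, 59, 58, 59, 59, 59, 58, 59, 59, 59, 58, 59, 58, 59, 58, 59, 59, 59, 59, 58, 58, 59, 58, 58, 59, 58, 60, 59, 58, 59, 58, 57, 58, 61, 73, 86, 90, 93, 93, 94, 94, 94, 94, 93]
160 [86, 83, 83, 84, 83, 82, 83, 82, 79, 69, 60, 56, 56, 58, 58, 58, 58, 59, 58, 57, 56, 51, 52, 56, 58, 58, 57, 58, 58, 58, 58, 58, 58, 57, 53, 41, 24, 9, 4, 4, 6, 6, 8, 8, 8, 10, 8, 9, 10, 7, 13, 28, 45, 56, 58, 58, 57, 57, 59, 58, 57, 54, 52, 53, 57, 57, 57, 54, 55, 56, 56, 58, 59, 65, 72, 78, 79, 80, 79, 79, 79, 80, 79, 79, 79]
195 [142, 142, 142, 140, 140, 139, 138, 138, 138, 131, 116, 102, 100, 101, 101, 102, 101, 101, 101, 101, 97, 88, 88, 94, 98, 99, 99, 100, 99, 100, 100, 99, 98, 98, 98, 98, 95, 83, 61, 34, 17, 9, 9, 5, 10, 8, 11, 7, 13, 27, 43, 53, 54, 55, 55, 57, 56, 56, 56, 57, 56, 55, 56, 57, 57, 57, 57, 58, 58, 57, 59, 64, 72, 76, 78, 78, 79, 79, 80, 79, 80, 79, 80, 80, 81]
```

View pics/w5c.png

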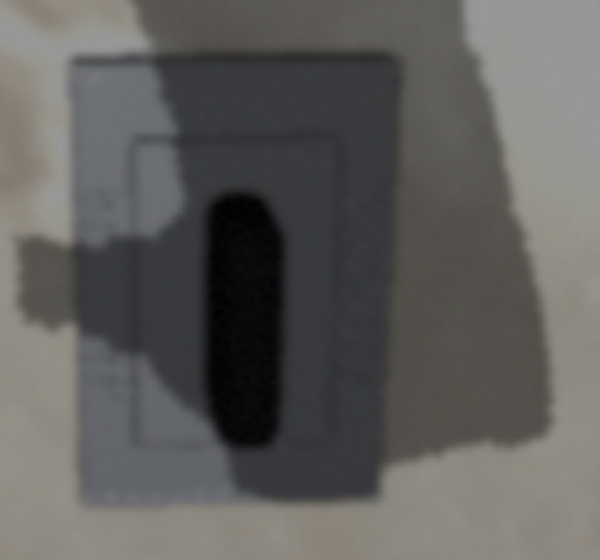

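Run:
```python
from edges import *
s,p=pickle.load(open('w5.pkl','rb'))
g=cv2.GaussianBlur(cv2.cvtColor(cv2.imread('pics/w5.png'),cv2.COLOR_BGR2GRAY),(3,3),0)
L=[(cross(g,r,250,260,1),r) for r in range(124,204,3)]
R=[(cross(g,r,312,324,1),r) for r in range(124,204,3)]
gl=[(cross(g,r,278,286,1,th=30),r) for r in range(160,190,2)]
T=[(c,cross(g,c,203,213,0)) for c in range(260,314,3)]
def fit(l,z,n):
    l=[q for q in l if None not in q]
    X=plane(p,l,z)[:,:2]
    for _ in range(3):
        m=X.mean(0); d=np.linalg.svd(X-m)[2][0]; nn=np.array([-d[1],d[0]]); r=(X-m)@nn
        k=abs(r)<=max(2*r.std(),.0005); X=X[k]
    if d[0]<0:d=-d
    print(n,len(X),m.round(4),np.degrees(np.arctan2(d[1],d[0])).round(2),(r.std()*1e3).round(2));return m,d
l=fit(L,.022,'L');r=fit(R,.022,'R');t=fit(T,.022,'far')
dy=(l[1]+r[1])/2;dy/=np.linalg.norm(dy);nx=np.array([dy[1],-dy[0]])  # nx = guard x (heading-73)
print('width',(r[0]-l[0])@nx)
cx=((l[0]+r[0])@nx)/2; cy=t[0]@dy-.065
c=cx*nx+cy*dy; print('center',c,'heading y',np.degrees(np.arctan2(dy[1],dy[0])))
# grip far end z=.07
gx=[(cross(g,rr,278,290,1,th=30),cross(g,rr,289,300,1,th=30,frm='high'),rr) for rr in range(176,194,2)]
q=plane(p,[((a+b)/2,rr) for a,b,rr in gx],.07)[:,:2]; print('grip mid line x off',((q-c)@nx).round(4))
print(plane(p,[(.5*(283+294),197)],.07))
```

```text
L 25 [0.4487 0.3481] 17.7 0.22
R 25 [0.4212 0.4344] 17.79 0.24
far 16 [0.5019 0.4122] -71.62 0.35
width -0.09064399738377754
center [0.43984404 0.39280734] heading y 17.7436683894717
grip mid line x off [0.0015 0.0015 0.0016 0.0015 0.0015 0.0013 0.001  0.0007 0.0001]
[[0.46741228 0.40099018 0.07      ]]
```

Run:
```python
from h import *
from cell import monitor,eyes
s=monitor.observe()
plan(s,[.4398,.3928,.13],107.74,3,3)
plan(s,[.4398,.3928,.11],107.74,3,3)
```

```text
[0.043, -0.007, 0.012, -0.004, 0.0, 0.0]
[0.087, -0.013, 0.024, -0.007, 0.0, 0.0]
[0.13, -0.02, 0.036, -0.011, 0.0, 0.0]
step mm 45.542373253319965 deg 0.20881194194584887
[0.05, -0.007, 0.012, -0.004, 0.0, 0.0]
[0.1, -0.013, 0.024, -0.007, 0.0, 0.0]
[0.15, -0.02, 0.036, -0.011, 0.0, 0.0]
step mm 51.936842990353945 deg 0.20881194194584887
```

>>> {"name": "jog_arm", "arguments": {
  "increments": [
    [0.043,-0.007,0.012,-0.004,0,0],
    [0.087,-0.013,0.024,-0.007,0,0],
    [0.13,-0.02,0.036,-0.011,0,0],
    [0.135,-0.02,0.036,-0.011,0,0]
  ]
}}

```text
time: 7.0
tcp_pos: [0.4362, 0.3902, 0.1184]
tcp_rot: [107.6, 89.3, -144.6]
ft_force: [-1.2, -1.1, -0.9]
width: 0.8
```

Run:
```python
from h import *
from cell import monitor,eyes
s=monitor.observe();print(s['tcp_pos'],head(s))
im=eyes.grab_frame('wrist')[:,:,::-1]
cv2.imwrite('pics/w6.png',cv2.resize(im,(800,600),interpolation=cv2.INTER_CUBIC))
plan(s,[.4398,.3928,.056],107.74,3,3)
```

```text
[0.43620106 0.39023369 0.11843448] 107.79075770637593
[0.021, -0.002, 0.0, 0.0, -0.004, -0.011]
[0.042, -0.003, 0.001, 0.001, -0.004, -0.011]
[0.062, -0.005, 0.002, 0.001, -0.004, -0.011]
step mm 20.863585091521326 deg -0.01691923545863953
```

View pics/w6.png

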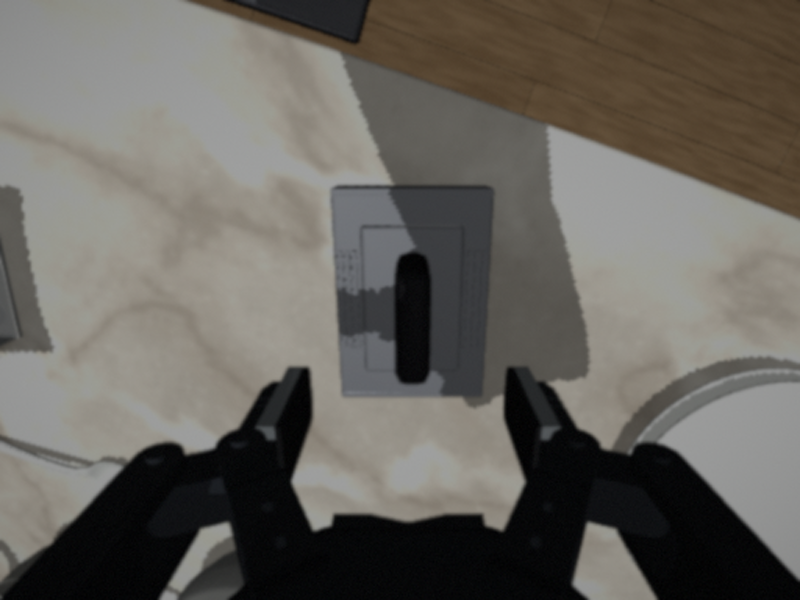

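>>> {"name": "jog_arm", "arguments": {
  "increments": [
    [0.021,-0.002,0,0,-0.004,-0.011],
    [0.042,-0.003,0.001,0.001,-0.004,-0.011],
    [0.062,-0.005,0.002,0.001,-0.004,-0.011],
    [0.062,-0.005,0.002,0.001,-0.004,-0.011]
  ],
  "gripper": 0.2
}}

```text
time: 7.45
tcp_pos: [0.4405, 0.3919, 0.0589]
tcp_rot: [-124.3, 90.0, -16.7]
ft_force: [-0.3, -0.3, -0.5]
width: 0.594
```

Run:
```python
from h import *
from cell import monitor,eyes
s=monitor.observe();print(s['tcp_pos'],head(s),s['tcp_rot'],s['width'],s['ft_force'])
print(inc(s,[.4398,.3928,.056],down(107.74)))
```

```text
[0.44046383 0.39192557 0.05886897] 107.6560114567786 [-124.31559697   89.96137943  -16.65957946] 0.5940595295486265 [-0.33873023 -0.29072727 -0.46077779]
[ 0.0029  0.0004  0.001  -0.0015 -0.0004  0.0006]
```

>>> {"name": "jog_arm", "arguments": {
  "increments": [
    [0.003,0.0005,0.001,-0.0015,0,0],
    [0.003,0.0005,0.001,-0.0015,0,0],
    [0.003,0.0005,0.001,-0.0015,0,0],
    [0.003,0.0005,0.001,-0.0015,0,0],
    [0.003,0.0005,0.001,-0.0015,0,0]
  ],
  "gripper": -1
}}

```text
time: 7.95
tcp_pos: [0.441, 0.3935, 0.0585]
tcp_rot: [-84.8, 89.7, 22.9]
ft_force: [0.2, -1.1, 5.9]
width: 0.189
```

Run:
```python
from h import *
from cell import monitor,eyes
import pickle
s=monitor.observe();print(s['tcp_pos'],head(s),s['tcp_rot'],s['width'],s['ft_force'])
pickle.dump(s,open('grasp.pkl','wb'))
im=eyes.grab_frame('wrist')[:,:,::-1]
cv2.imwrite('pics/w7.png',cv2.resize(im,(800,600),interpolation=cv2.INTER_CUBIC))
```

```text
[0.44099291 0.39347673 0.05848906] 107.73990031595679 [-84.79362569  89.74756211  22.94622437] 0.18888597200089136 [ 0.20603953 -1.08726089  5.87453658]
```

View pics/w7.png

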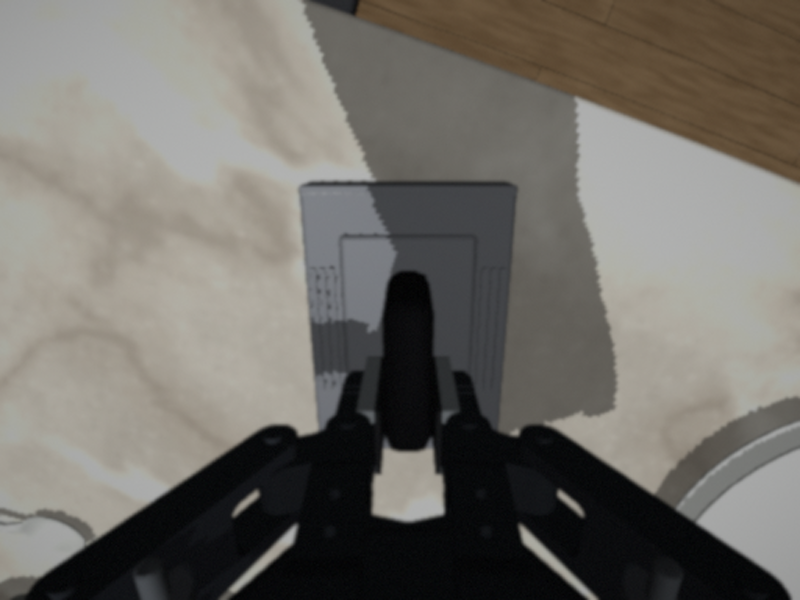

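Run:
```python
from edges import *
from cell import monitor,eyes
s=monitor.observe();p=eyes.camera_params('wrist')
im=cv2.imread('pics/w7.png')[150:440,280:540]; cv2.imwrite('pics/w7c.png',cv2.resize(im,None,fx=2,fy=2))
h=head(s);yv=np.array([np.cos(np.radians(h-90)),np.sin(np.radians(h-90))]);xv=np.array([yv[1],-yv[0]])
for q in [(300,183),(516,183),(300,187),(516,187)]:
    X=plane(p,[(q[0]/1.5625,q[1]/1.5625)],.022)[0,:2]-s['tcp_pos'][:2]; print(q,'x',(X@xv*1000).round(1),'y',(X@yv*1000).round(1))
# plan lift
plan(s,[.44,.39,.13],107.74,2)
g=S(-.205,0);print(g); plan(s,[*g,.13],H+180,5)
```

```text
(300, 183) x 44.1 y -66.3
(516, 183) x -44.0 y -66.3
(300, 187) x 44.2 y -64.7
(516, 187) x -44.2 y -64.7
[-0.036, 0.001, -0.002, 0.0, 0.0, 0.004]
[-0.072, 0.002, -0.003, 0.0, 0.0, 0.004]
step mm 35.81315462119277 deg -0.001443501688129345
[0.48399892 0.2281254 ]
[-0.014, 0.002, -0.034, 0.011, 0.0, 0.004]
[-0.029, 0.004, -0.068, 0.022, 0.0, 0.004]
[-0.043, 0.006, -0.102, 0.033, 0.0, 0.004]
[-0.057, 0.007, -0.136, 0.045, 0.0, 0.004]
[-0.072, 0.009, -0.171, 0.056, 0.0, 0.004]
step mm 37.04497892029879 deg -0.6385774006752513
```

View pics/w7c.png

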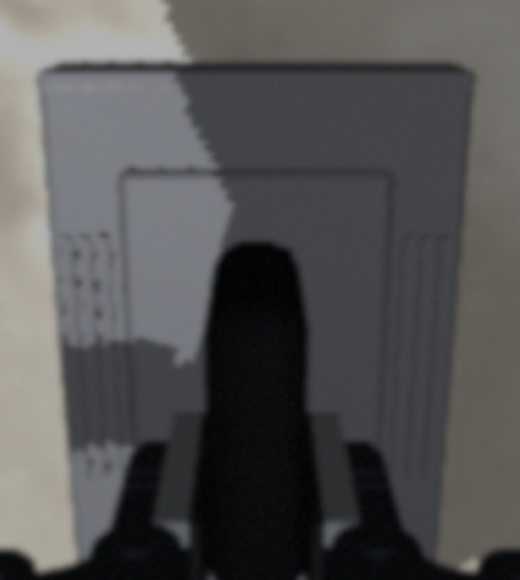

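>>> {"name": "jog_arm", "arguments": {
  "increments": [
    [-0.03,0,0,0,0,0.004],
    [-0.06,0.004,-0.034,0.011,0,0.004],
    [-0.072,0.006,-0.08,0.033,0,0.004],
    [-0.072,0.008,-0.125,0.056,0,0.004],
    [-0.072,0.009,-0.171,0.056,0,0.004]
  ]
}}

```text
time: 8.5
tcp_pos: [0.4847, 0.2266, 0.1313]
tcp_rot: [-77.5, 89.9, 27.0]
ft_force: [-0.2, 0.1, -1.5]
width: 0.189
```

Run:
```python
from h import *
from cell import monitor,eyes
import pickle
s=monitor.observe();print(s['tcp_pos'],head(s),s['tcp_rot'],s['width'],s['ft_force'])
print(inc(s,[*S(-.205,.0005),.1],down(H+180)))
p=eyes.camera_params('wrist');im=eyes.grab_frame('wrist')[:,:,::-1]
pickle.dump((s,p),open('w8.pkl','wb'))
cv2.imwrite('pics/w8.png',cv2.resize(im,(800,600),interpolation=cv2.INTER_CUBIC))
cv2.imwrite('pics/s8.png',cv2.resize(eyes.grab_frame('scene')[130:330,100:330,::-1],None,fx=3,fy=3,interpolation=cv2.INTER_CUBIC))
```

```text
[0.48471169 0.22659584 0.1312984 ] 104.58361144220078 [-77.53939806  89.87779443  27.04418592] 0.18876095268315726 [-0.20776854  0.0647597  -1.52577558]
[ 0.0313 -0.0001  0.0016  0.0006  0.0005  0.0021]
```

View pics/w8.png

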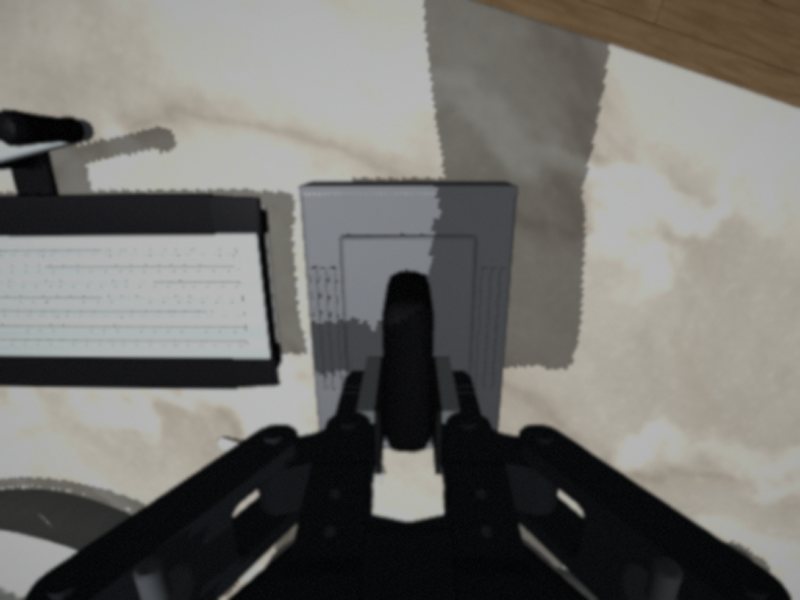

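View pics/s8.png

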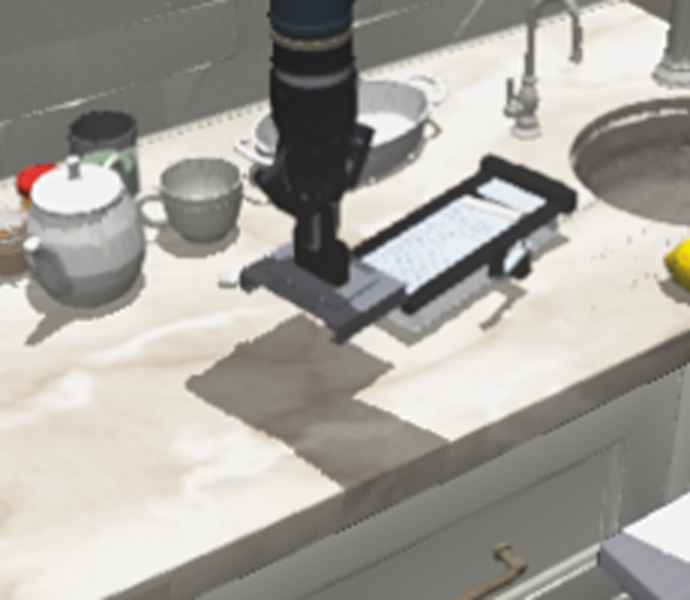

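The guard is held level, and the slicer's mouth is to the left: inner flange edges at about (200,234) and (200,358), sole end at (262-272, 240-355). I'll check the slicer frame from this close view.

```bash
python3 - <<'E'
from edges import *
s,p=pickle.load(open('w8.pkl','rb'))
g=cv2.cvtColor(cv2.imread('pics/w8.png'),cv2.COLOR_BGR2GRAY)
def rep(l,z,n):
    X=plane(p,[(a/1.5625-.18,b/1.5625-.18) for a,b in l],z)[:,:2]
    q=np.c_[(X-O_)@d_,(X-O_)@n_]*1000; print(n,q.round(1).tolist())
cs=range(20,250,30)
rep([(c,cross(g,c,222,245,0)) for c in cs],.049,'up in')
rep([(c,cross(g,c,348,368,0)) for c in cs],.049,'lo in')
rep([(c,cross(g,c,375,395,0)) for c in range(20,220,30)],.049,'lo out')
rep([(c,cross(g,c,185,205,0)) for c in range(80,220,30)],.047,'up out')
rep([(cross(g,r,252,285,1,th=90),r) for r in range(250,345,15)],.049,'end')
t=s['tcp_pos'][:2]-O_;print('tcp',t@d_,t@n_)
E
python3 - <<'E'
import cv2
im=cv2.imread('pics/w8.png')[170:400,150:350];cv2.imwrite('pics/w8c.png',cv2.resize(im,None,fx=2.5,fy=2.5))
E
```

```text
up in [[8.7, -36.1], [-8.8, -36.1], [-25.9, -36.1], [-42.8, -36.1], [-59.5, -36.1], [-76.0, -36.1], [-92.4, -36.1], [-108.7, -36.8]]
lo in [[30.3, 37.3], [11.1, 37.2], [-7.8, 37.1], [-26.5, 37.1], [-44.9, 37.1], [-63.1, 37.1], [-81.1, 37.1], [-99.0, 37.2]]
lo out [[36.6, 57.7], [16.8, 57.6], [-2.6, 57.6], [-21.7, 57.6], [-40.6, 57.6], [-59.3, 57.7], [-77.8, 57.5]]
up out [[-29.5, -57.5], [-46.2, -58.5], [-62.5, -58.4], [-78.7, -58.4], [-94.7, -58.2]]
end [[-123.2, -27.4], [-123.3, -19.0], [-123.3, -10.5], [-123.4, -1.8], [-123.3, 7.1], [-123.3, 16.3], [-123.3, 25.6]]
tcp -0.20334043264762303 0.00030564584317604234
```

View pics/w8c.png

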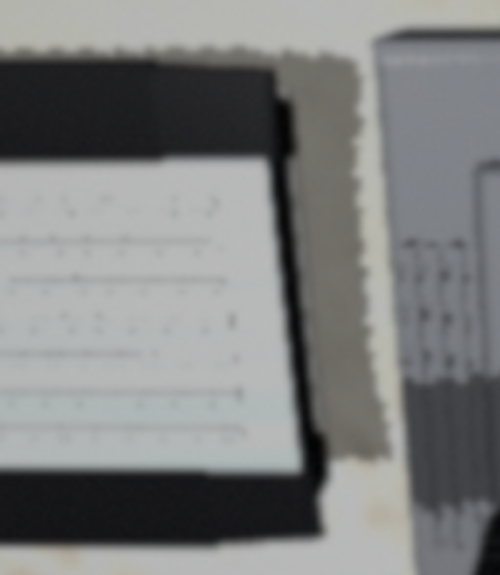

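>>> {"name": "jog_arm", "arguments": {
  "increments": [
    [0.015,0,0.001,0,0,0.002],
    [0.03,0,0.0015,0.0005,0.0005,0.002],
    [0.035,0,0.0015,0.0005,0.0005,0.002],
    [0.035,0,0.0015,0.0005,0.0005,0.002],
    [0.035,0,0.0015,0.0005,0.0005,0.002]
  ]
}}

```text
time: 9.1
tcp_pos: [0.4846, 0.2248, 0.0948]
tcp_rot: [137.7, 89.8, -118.1]
ft_force: [-0.1, -0.1, -1.9]
width: 0.19
```

```bash
cat > st.py <<'E'
from h import *
from cell import monitor
import sys
s=monitor.observe();t=s['tcp_pos'][:2]-O_
print('x %.1f y %.2f z %.1f'%(t@d_*1e3,t@n_*1e3,s['tcp_pos'][2]*1e3),'head err %.2f'%(head(s)-H-180),'tilt',inc(s,s['tcp_pos'],down(H+180))[3:],s['width'].round(3),s['ft_force'].round(1),s['moment'].round(2))
if len(sys.argv)>1:
    x,y,z=map(float,sys.argv[1:4]); print(inc(s,[*S(x/1e3,y/1e3),z/1e3],down(H+180)))
E
python3 st.py -200 0.3 96.5
python3 - <<'E'
from cell import monitor
print(monitor.observe()['tcp_pos'],monitor.observe()['tcp_pos'])
E
```

```text
[0.48461769 0.22482785 0.09478466] [0.48461769 0.22482785 0.09478466]Traceback (most recent call last):
  File "st.py", line 5, in <module>
    print('x %.1f y %.2f z %.1f'%(t@d_*1e3,t@n_*1e3,s['tcp_pos'][2]*1e3),'head err %.2f'%(head(s)-H-180),'tilt',inc(s,s['tcp_pos'],down(H+180))[3:],s['width'].round(3),s['ft_force'].round(1),s['moment'].round(2))
                                                                                                                                                    ^^^^^^^^^^^^^^^^
AttributeError: 'float' object has no attribute 'round'
```

```bash
sed -i "s/s\['width'\].round(3)/round(s['width'],3)/" st.py; python3 st.py -175 0.3 96.5
```

```text
x -201.7 y -0.23 z 94.8 head err -0.34 tilt [-0.006  -0.0032 -0.0029] 0.19 [-0.1 -0.1 -1.9] [ 0.03 -0.01 -0.05]
[-0.0016 -0.0007 -0.0267 -0.006  -0.0032 -0.0029]
```

>>> {"name": "jog_arm", "arguments": {
  "increments": [
    [-0.0015,-0.0005,-0.008,-0.005,-0.003,-0.003],
    [-0.0016,-0.0007,-0.018,-0.005,-0.003,-0.003],
    [-0.0016,-0.0007,-0.0267,-0.005,-0.003,-0.003],
    [-0.0016,-0.0007,-0.0267,-0.005,-0.003,-0.003]
  ]
}}

```text
time: 9.5
tcp_pos: [0.4926, 0.1977, 0.097]
tcp_rot: [-128.8, 89.9, -24.4]
ft_force: [-0.3, -0.3, -1.6]
width: 0.186
```

```bash
python3 st.py -150 0.3 96.5;python3 - <<'E'
from cell import eyes
import cv2
cv2.imwrite('pics/s9.png',cv2.resize(eyes.grab_frame('scene')[170:290,170:320,::-1],None,fx=5,fy=5,interpolation=cv2.INTER_CUBIC))
cv2.imwrite('pics/w9.png',cv2.resize(eyes.grab_frame('wrist')[90:290,100:360,::-1],None,fx=3,fy=3,interpolation=cv2.INTER_CUBIC))
E
```

```text
x -173.4 y 0.70 z 97.0 head err -0.18 tilt [-0.0031 -0.0008  0.001 ] 0.186 [-0.3 -0.3 -1.6] [ 0.04 -0.02  0.02]
[ 0.0005  0.0003 -0.0234 -0.0031 -0.0008  0.001 ]
```

View pics/s9.png

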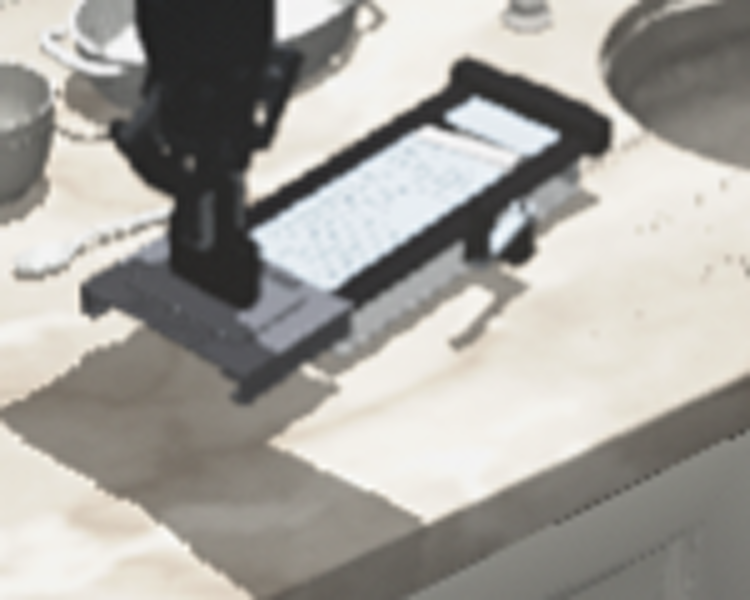

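View pics/w9.png

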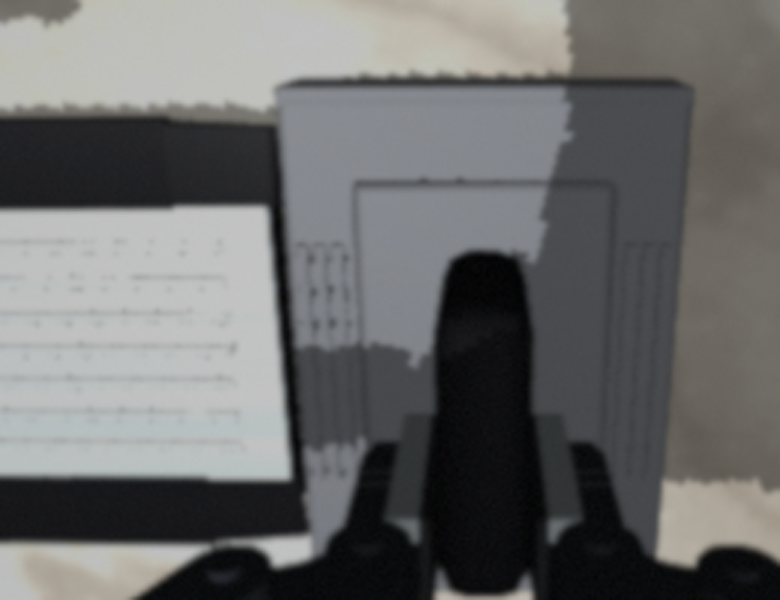

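The guard's near edge (crop row ~90) overlaps the flange edge (row ~120) as it should. I'll check it in mm.

Run:
```python
from h import *
from cell import monitor,eyes
p=eyes.camera_params('wrist');s=monitor.observe()
C=lambda x,y:(x/3+100-.33,y/3+90-.33)
def sl(px,z): X=plane(p,px,z)[:,:2]-O_; return (np.c_[X@d_,X@n_]*1e3).round(1).tolist()
zb=s['tcp_pos'][2]-.0585+.022
print('guard corners',sl([C(277,90),C(277,87),C(692,93),C(692,88)],zb),'flange out',sl([C(20,120),C(150,119)],.049),'in',sl([C(100,206),C(100,479)],.049))
```

```text
guard corners [[-130.3, -64.4], [-130.4, -65.0], [-218.9, -63.6], [-218.9, -64.6]] flange out [[-67.2, -57.2], [-97.7, -57.1]] in [[-83.1, -36.8], [-71.9, 37.4]]
```

>>> {"name": "jog_arm", "arguments": {
  "increments": [
    [0.0003,0.0005,-0.008,-0.003,0,0],
    [0.0005,0.0006,-0.016,-0.003,0,0],
    [0.0005,0.0006,-0.0234,-0.003,0,0],
    [0.0005,0.0006,-0.0234,-0.003,0,0]
  ]
}}

```text
time: 10.0
tcp_pos: [0.4977, 0.1747, 0.0962]
tcp_rot: [-122.2, 90.0, -17.7]
ft_force: [0.1, 0.2, -1.9]
width: 0.188
```

```bash
python3 st.py -115 0.1 96.5
```

```text
x -149.9 y -0.18 z 96.2 head err -0.04 tilt [-0.0007 -0.0003  0.0004] 0.188 [ 0.1  0.2 -1.9] [ 0.07 -0.05 -0.05]
[-0.0003 -0.0003 -0.0349 -0.0007 -0.0003  0.0004]
```

The leading edge is 20 mm in with no contact force. Continue.

>>> {"name": "jog_arm", "arguments": {
  "increments": [
    [-0.0003,-0.0003,-0.009,-0.001,0,0],
    [-0.0003,-0.0003,-0.018,-0.001,0,0],
    [-0.0003,-0.0003,-0.027,-0.001,0,0],
    [-0.0003,-0.0003,-0.035,-0.001,0,0],
    [-0.0003,-0.0003,-0.035,-0.001,0,0]
  ]
}}

```text
time: 10.5
tcp_pos: [0.5071, 0.1397, 0.0965]
tcp_rot: [-141.5, 90.0, -37.0]
ft_force: [0.4, 0.6, -2.2]
width: 0.186
```

```bash
python3 st.py -55 0.1 96.5
```

```text
x -113.6 y 0.19 z 96.5 head err -0.08 tilt [-0.0014 -0.0007  0.0005] 0.186 [ 0.4  0.6 -2.2] [ 0.07 -0.02  0.05]
[ 0.      0.     -0.0586 -0.0014 -0.0007  0.0005]
```

Run:
```python
from cell import eyes
import cv2
cv2.imwrite('pics/s10.png',cv2.resize(eyes.grab_frame('scene')[170:290,170:320,::-1],None,fx=5,fy=5,interpolation=cv2.INTER_CUBIC))
```

```text
(no output)
```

View pics/s10.png

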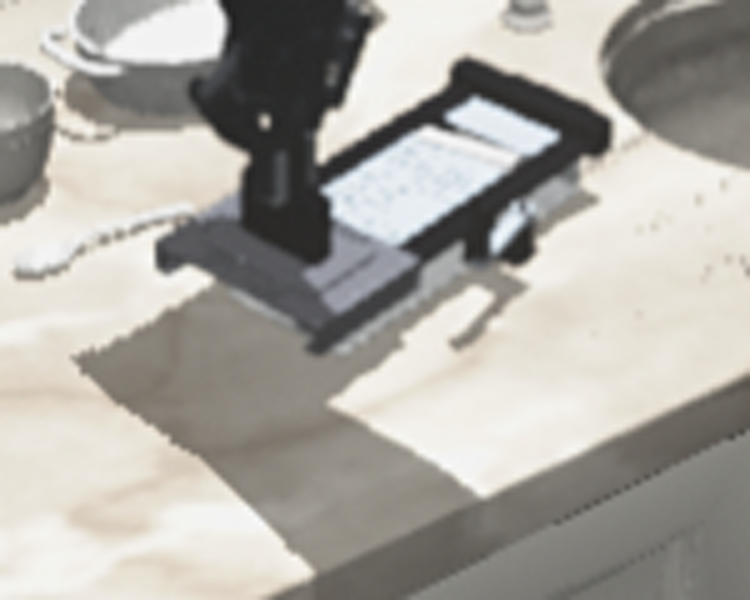

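The scene view shows the guard's sides wrapping the flanges, with the knob at (518,240) clear of its path. Slide on.

>>> {"name": "jog_arm", "arguments": {
  "increments": [
    [0,0,-0.014,-0.001,0,0],
    [0,0,-0.028,-0.001,0,0],
    [0,0,-0.042,-0.001,0,0],
    [0,0,-0.056,-0.001,0,0],
    [0,0,-0.0585,-0.001,0,0]
  ]
}}

```text
time: 11.05
tcp_pos: [0.5222, 0.0816, 0.0965]
tcp_rot: [-140.9, 89.9, -36.5]
ft_force: [0.4, -0.7, -1.3]
width: 0.188
```

```bash
python3 st.py 5 0.1 96.5
```

```text
x -53.6 y 0.13 z 96.5 head err -0.14 tilt [-0.0024 -0.0008  0.0006] 0.188 [ 0.4 -0.7 -1.3] [ 0.02 -0.04 -0.02]
[ 0.     -0.0001 -0.0586 -0.0024 -0.0008  0.0006]
```

>>> {"name": "jog_arm", "arguments": {
  "increments": [
    [0,0,-0.014,-0.002,0,0],
    [0,0,-0.028,-0.002,0,0],
    [0,0,-0.042,-0.002,0,0],
    [0,0,-0.056,-0.002,0,0],
    [0,0,-0.0585,-0.002,0,0]
  ]
}}

```text
time: 11.55
tcp_pos: [0.5372, 0.0231, 0.0965]
tcp_rot: [-151.0, 89.9, -46.6]
ft_force: [-0.4, 0.6, -0.5]
width: 0.188
```

```bash
python3 st.py 55 0.1 96
```

```text
x 6.9 y 0.03 z 96.5 head err -0.15 tilt [-0.0026 -0.0014  0.0008] 0.188 [-0.4  0.6 -0.5] [ 0.02  0.02 -0.01]
[ 0.0006 -0.0002 -0.0481 -0.0026 -0.0014  0.0008]
```

>>> {"name": "jog_arm", "arguments": {
  "increments": [
    [0,0,-0.012,-0.002,0,0],
    [0,0,-0.024,-0.002,0,0],
    [0.0005,0,-0.036,-0.002,0,0],
    [0.0005,0,-0.044,-0.002,0,0],
    [0.0005,0,-0.048,-0.002,0,0]
  ]
}}

```text
time: 12.05
tcp_pos: [0.5494, -0.0244, 0.096]
tcp_rot: [-152.7, 89.9, -48.3]
ft_force: [0.6, -0.5, -1.1]
width: 0.187
```

```bash
python3 st.py 67 0.1 95.5
```

```text
x 55.8 y -0.12 z 96.0 head err -0.08 tilt [-0.0015 -0.0014  0.0007] 0.187 [ 0.6 -0.5 -1.1] [ 0.03 -0.06 -0.06]
[ 0.0006 -0.0002 -0.0112 -0.0015 -0.0014  0.0007]
```

>>> {"name": "jog_arm", "arguments": {
  "increments": [
    [0.0005,0,-0.005,-0.001,0,0],
    [0.001,0,-0.009,-0.001,0,0],
    [0.001,0,-0.011,-0.001,0,0],
    [0.0015,0,-0.013,-0.001,0,0],
    [0.0015,0,-0.015,-0.001,0,0]
  ]
}}

```text
time: 12.55
tcp_pos: [0.5524, -0.0361, 0.095]
tcp_rot: [-12.6, 89.7, 92.0]
ft_force: [-4.0, 8.7, 4.8]
width: 0.187
```

```bash
python3 st.py 67 0.1 94.5
```

```text
x 67.9 y -0.22 z 95.0 head err 0.05 tilt [0.0008 0.005  0.0011] 0.187 [-4.   8.7  4.8] [ 1.92  0.78 -0.09]
[ 0.0005 -0.0003  0.0009  0.0008  0.005   0.0011]
```

Contact force is about 9 N at x = 67.9, z = 95: the guard is at the stop and resting. Release.

>>> {"name": "jog_arm", "arguments": {
  "increments": [
    [0,0,-0.001,0,0,0],
    [0,0,-0.001,0,0,0],
    [-0.001,0,0,0,0,0],
    [-0.001,0,0,0,0,0]
  ],
  "gripper": 0.1
}}

```text
time: 12.95
tcp_pos: [0.5527, -0.0363, 0.0964]
tcp_rot: [-23.9, 89.7, 80.7]
ft_force: [-0.6, -0.1, -0.6]
width: 0.546
```

```bash
python3 st.py 60 0 200
```

```text
x 68.2 y 0.09 z 96.4 head err 0.05 tilt [0.0009 0.0042 0.0018] 0.546 [-0.6 -0.1 -0.6] [-0.04 -0.01 -0.01]
[-1.036e-01 -1.000e-04  8.600e-03  9.000e-04  4.200e-03  1.800e-03]
```

Straight up, then look.

>>> {"name": "jog_arm", "arguments": {
  "increments": [
    [-0.03,0,0,0,0.004,0.002],
    [-0.07,0,0.002,0,0.004,0.002],
    [-0.11,0,0.02,0,0.004,0.002],
    [-0.14,0.02,0.04,0,0.004,0.002],
    [-0.14,0.04,0.06,0,0.004,0.002]
  ]
}}

```text
time: 13.45
tcp_pos: [0.5012, 0.011, 0.2426]
tcp_rot: [-111.8, 89.4, -7.2]
ft_force: [0.6, 0.1, 0.3]
width: 0.546
```

```bash
python3 st.py
python3 - <<'E'
from h import *
from cell import monitor,eyes
import pickle
s=monitor.observe();print(s['tcp_pos'],head(s))
p=eyes.camera_params('wrist');im=eyes.grab_frame('wrist')[:,:,::-1];pickle.dump((s,p),open('w11.pkl','wb'))
cv2.imwrite('pics/w11.png',cv2.resize(im,(800,600),interpolation=cv2.INTER_CUBIC))
E
```

```text
x 9.5 y -37.93 z 242.6 head err 0.04 tilt [ 0.0007 -0.0039  0.0097] 0.546 [0.6 0.1 0.3] [-0.02 -0.03 -0.01]
[0.50116005 0.0110077  0.2425792 ] 104.586758728064
```

View pics/w11.png

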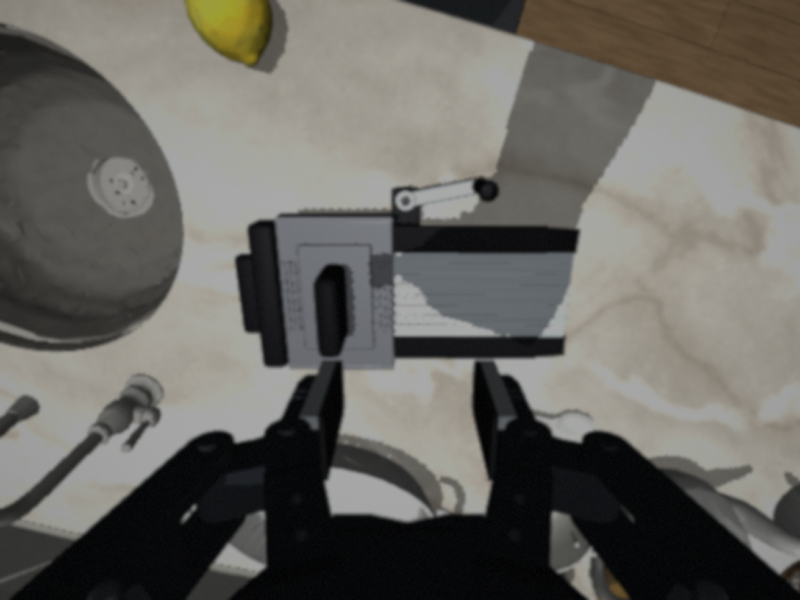

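The guard sits against the bridge (left edge about 278, trailing edge about 394), the blade is covered, and the catch is out with its knob at (486,189). I'll check the trailing edge: it should be at x = 22, z = 58.

Run:
```python
from h import *
import pickle
s,p=pickle.load(open('w11.pkl','rb'))
def sl(px,z): X=plane(p,np.array(px)/1.5625-.18,z)[:,:2]-O_; return (np.c_[X@d_,X@n_]*1e3).round(1).tolist()
print('trail',sl([(393.5,220),(394,365)],.058),'lead',sl([(278,216),(288,365)],.058),'mouth',sl([(572,260),(566,335)],.049))
k=plane(p,np.array([(486,189)])/1.5625-.18,.1)[0,:2];v=k-P_;a=np.arctan2(v[1],v[0])-np.radians(H+90);print(k,np.linalg.norm(v),'angle',a)
from cell import monitor
s=monitor.observe()
k2,psi=arc(1.76);print(k2,psi); plan(s,[*k2,.15],psi,5,13,1)
```

```text
trail [[21.3, -63.5], [22.1, 60.0]] lead [[109.0, -66.6], [112.8, 60.5]] mouth [[-121.7, -30.1], [-124.8, 36.0]]
[0.43733367 0.04585236] 0.054066560234842784 angle 1.8010159110143331
[0.43848796 0.04859073] 205.3905719430249
[0.007, 0.004, 0.004, -0.135, 0.0, 0.003]
[0.014, 0.007, 0.008, -0.27, 0.0, 0.003]
[0.021, 0.011, 0.011, -0.406, 0.0, 0.003]
[0.028, 0.014, 0.015, -0.541, -0.0, 0.003]
[0.035, 0.018, 0.019, -0.676, -0.0, 0.003]
step mm 8.682856669106288 deg 7.745256545231419
```

>>> {"name": "jog_arm", "arguments": {
  "increments": [
    [0.007,0.004,0.004,-0.135,0,0.003],
    [0.014,0.007,0.008,-0.27,0,0.003],
    [0.021,0.011,0.011,-0.406,0,0.003],
    [0.028,0.014,0.015,-0.541,0,0.003],
    [0.035,0.018,0.019,-0.676,0,0.003]
  ],
  "gripper": -0.3
}}

```text
time: 14.0
tcp_pos: [0.4738, 0.0272, 0.205]
tcp_rot: [120.5, 90.0, -95.8]
ft_force: [1.2, 0.4, -0.5]
width: 0.348
```

Run:
```python
from h import *
from cell import monitor
s=monitor.observe()
k2,psi=arc(1.78);plan(s,[*k2,.14],psi,5,8,1)
```

```text
[0.008, 0.001, 0.005, -0.137, -0.0, -0.001]
[0.016, 0.001, 0.01, -0.274, -0.0, -0.001]
[0.024, 0.002, 0.016, -0.411, -0.0, -0.001]
[0.032, 0.002, 0.021, -0.548, -0.0, -0.001]
[0.041, 0.003, 0.026, -0.685, -0.0, -0.001]
step mm 9.667722260989851 deg 7.8482849021688
```

>>> {"name": "jog_arm", "arguments": {
  "increments": [
    [0.008,0.001,0.005,-0.137,0,-0.001],
    [0.016,0.001,0.01,-0.274,0,-0.001],
    [0.024,0.002,0.016,-0.411,0,-0.001],
    [0.032,0.002,0.021,-0.548,0,-0.001],
    [0.041,0.003,0.026,-0.685,0,-0.001]
  ]
}}

```text
time: 14.5
tcp_pos: [0.451, 0.0401, 0.1636]
tcp_rot: [164.4, 90.0, -12.2]
ft_force: [0.5, 0.8, -0.7]
width: 0.351
```

Run:
```python
from h import *
from cell import monitor
s=monitor.observe();print(s['tcp_pos'],head(s))
k2,psi=arc(1.78);plan(s,[*k2,.135],psi,3,3,1)
```

```text
[0.45102413 0.04011182 0.16363969] -176.67849922372693
[0.01, -0.003, 0.004, -0.135, -0.001, -0.0]
[0.019, -0.006, 0.009, -0.27, -0.001, -0.0]
[0.029, -0.009, 0.013, -0.405, -0.001, -0.0]
step mm 10.89069775405458 deg 7.738328919004478
```

>>> {"name": "jog_arm", "arguments": {
  "increments": [
    [0.008,-0.003,0.004,-0.135,0,0],
    [0.014,-0.006,0.009,-0.27,0,0],
    [0.023,-0.009,0.013,-0.405,0,0],
    [0.023,-0.009,0.013,-0.405,0,0]
  ]
}}

```text
time: 14.9
tcp_pos: [0.4362, 0.0484, 0.1392]
tcp_rot: [-21.1, 89.9, -174.5]
ft_force: [-1.0, -0.9, -0.2]
width: 0.349
```

Run:
```python
from h import *
from cell import monitor,eyes
s=monitor.observe();print(s['tcp_pos'],head(s),s['width'])
p=eyes.camera_params('wrist');im=eyes.grab_frame('wrist')[:,:,::-1]
cv2.imwrite('pics/w12.png',cv2.resize(im,(800,600),interpolation=cv2.INTER_CUBIC))
k2,psi=arc(1.78);plan(s,[*k2,.091],psi,3,3)
```

```text
[0.43618999 0.04844467 0.13919279] -153.46237644995742 0.3491168293725116
[0.016, 0.0, -0.0, 0.0, 0.002, 0.001]
[0.032, 0.001, -0.001, 0.0, 0.002, 0.001]
[0.048, 0.001, -0.001, 0.0, 0.002, 0.001]
step mm 16.07043699475455 deg -0.00037867225201656157
```

View pics/w12.png

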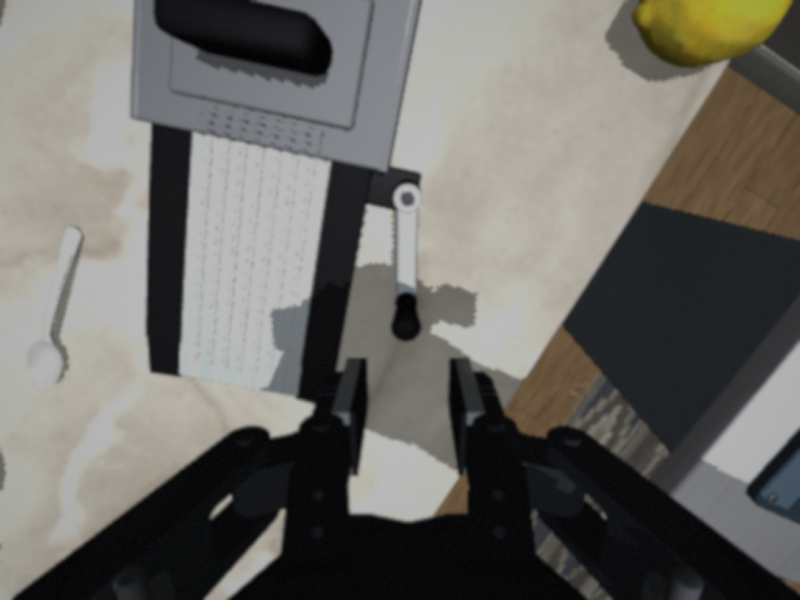

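The knob at (405,325) is centred between the fingers. Descend, then swing back.

>>> {"name": "jog_arm", "arguments": {
  "increments": [
    [0.016,0,0,0,0.002,0.001],
    [0.032,0.001,-0.001,0,0.002,0.001],
    [0.047,0.001,-0.001,0,0.002,0.001],
    [0.047,0.001,-0.001,0,0.002,0.001]
  ]
}}

```text
time: 15.35
tcp_pos: [0.437, 0.0476, 0.0912]
tcp_rot: [-15.8, 89.9, -169.6]
ft_force: [-0.1, -0.5, -0.3]
width: 0.349
```

Run:
```python
from h import *
from cell import monitor
s=monitor.observe();print(s['tcp_pos'],head(s),s['ft_force'])
arcplan(s,1.78,1.2,5,.091)
```

```text
[0.43695151 0.04763752 0.09118423] -153.7622408152004 [-0.05951146 -0.52691441 -0.25228877]
[0.0, 0.0, -0.007, 0.111, 0.002, 0.0]
[0.0, 0.001, -0.014, 0.227, 0.002, 0.0]
[0.0, 0.003, -0.02, 0.343, 0.002, 0.0]
[0.0, 0.006, -0.026, 0.459, 0.002, 0.0]
[0.0, 0.009, -0.031, 0.575, 0.002, -0.0]
```

>>> {"name": "jog_arm", "arguments": {
  "increments": [
    [0,0,-0.007,0.111,0.002,0],
    [0,0.001,-0.014,0.227,0.002,0],
    [0,0.003,-0.02,0.343,0.002,0],
    [0,0.006,-0.026,0.459,0.002,0],
    [0,0.009,-0.031,0.575,0.002,0]
  ]
}}

```text
time: 15.85
tcp_pos: [0.4696, 0.0532, 0.0924]
tcp_rot: [-179.9, 90.0, -7.0]
ft_force: [-0.4, 0.8, 0.5]
width: 0.35
```

Run:
```python
from h import *
from cell import monitor
s=monitor.observe();print(s['tcp_pos'],head(s),s['ft_force'],arc(1.2))
arcplan(s,1.2,.6,5,.091)
```

```text
[0.46963051 0.05323111 0.09236042] 172.91496187564977 [-0.39541853  0.79683701  0.45514404] (array([0.46902877, 0.05361812]), np.float64(173.30493541569876))
[0.001, 0.0, -0.006, 0.113, -0.001, 0.0]
[0.001, 0.001, -0.013, 0.233, -0.001, 0.0]
[0.001, 0.003, -0.019, 0.353, -0.001, 0.0]
[0.001, 0.006, -0.025, 0.473, -0.001, 0.0]
[0.001, 0.009, -0.031, 0.593, -0.001, 0.0]
```

>>> {"name": "jog_arm", "arguments": {
  "increments": [
    [0.001,0,-0.006,0.113,0,0],
    [0.001,0.001,-0.013,0.233,0,0],
    [0.001,0.003,-0.019,0.353,0,0],
    [0.001,0.006,-0.025,0.473,0,0],
    [0.001,0.009,-0.031,0.593,0,0]
  ]
}}

```text
time: 16.35
tcp_pos: [0.5001, 0.0402, 0.0927]
tcp_rot: [-147.3, 89.9, -8.8]
ft_force: [-0.8, -0.3, 0.2]
width: 0.352
```

Run:
```python
from h import *
from cell import monitor
s=monitor.observe();print(s['tcp_pos'],head(s),s['ft_force'],arc(.6))
arcplan(s,.6,.05,5,.091)
```

```text
[0.50012098 0.04018573 0.09267065] 138.5454771200541 [-0.77311412 -0.27770226  0.21372964] (array([0.49929278, 0.04021719]), np.float64(138.9274677078494))
[0.002, 0.001, -0.006, 0.103, -0.002, 0.001]
[0.002, 0.002, -0.012, 0.213, -0.002, 0.001]
[0.002, 0.003, -0.018, 0.323, -0.001, 0.001]
[0.002, 0.006, -0.023, 0.433, -0.001, 0.001]
[0.002, 0.009, -0.029, 0.543, -0.001, 0.001]
```

>>> {"name": "jog_arm", "arguments": {
  "increments": [
    [0.001,0.001,-0.006,0.103,-0.001,0.001],
    [0.001,0.002,-0.012,0.213,-0.001,0.001],
    [0.001,0.003,-0.018,0.323,-0.001,0.001],
    [0.001,0.006,-0.023,0.433,-0.001,0.001],
    [0.001,0.009,-0.029,0.543,-0.001,0.001]
  ]
}}

```text
time: 16.85
tcp_pos: [0.517, 0.0142, 0.0932]
tcp_rot: [-94.7, 89.9, 12.4]
ft_force: [-0.0, 0.2, -0.1]
width: 0.351
```

Run:
```python
from h import *
from cell import monitor,eyes
s=monitor.observe();print(s['tcp_pos'],head(s),s['ft_force'],arc(.05))
arcplan(s,.05,-.12,2,.091)
im=eyes.grab_frame('wrist')[:,:,::-1]
cv2.imwrite('pics/w13.png',cv2.resize(im,(800,600),interpolation=cv2.INTER_CUBIC))
```

```text
[0.51700509 0.01419573 0.09318549] 107.08115974412779 [-0.0434898   0.17289717 -0.11949949] (array([0.51593313, 0.01476008]), np.float64(107.41478897565412))
[0.002, 0.001, -0.004, 0.079, -0.0, 0.002]
[0.002, 0.002, -0.009, 0.164, 0.0, 0.002]
```

View pics/w13.png

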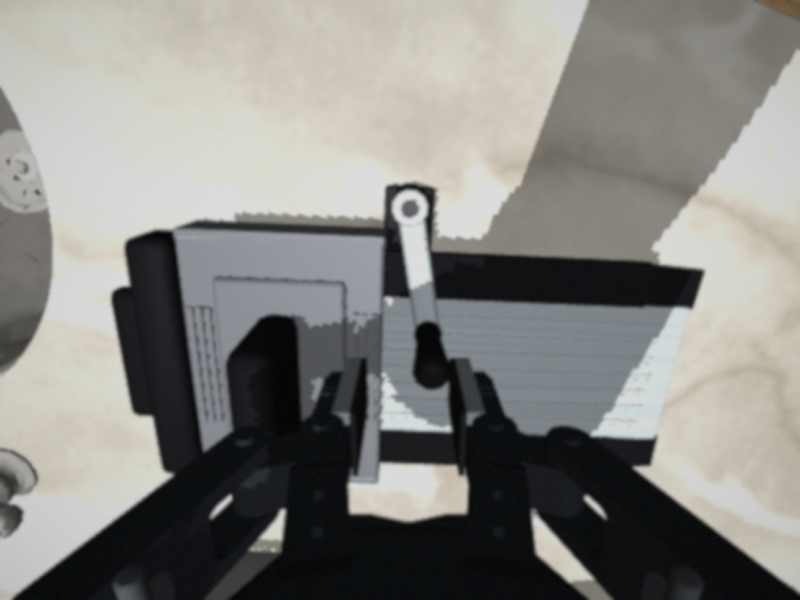

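The knob at (430,370) rides on the right finger, and the left finger has room before the grip. I'll pinch the knob here to remove the slack and then press it fully shut.

>>> {"name": "jog_arm", "arguments": {
  "increments": [
    [0.001,0,-0.001,0.03,0,0],
    [0.001,0,-0.001,0.04,0,0],
    [0.001,0,-0.002,0.04,0,0],
    [0.001,0.001,-0.003,0.05,0,0]
  ],
  "gripper": -1
}}

```text
time: 17.3
tcp_pos: [0.5189, 0.0122, 0.0938]
tcp_rot: [-71.7, 89.5, 32.4]
ft_force: [1.6, 8.1, 3.4]
width: 0.073
```

Run:
```python
from h import *
from cell import monitor,eyes
s=monitor.observe();print(s['tcp_pos'],head(s),s['ft_force'],s['width'],arc(0))
v=s['tcp_pos'][:2]-P_; print('angle',np.arctan2(v[1],v[0])-np.radians(H+90))
k,psi=arc(-.06); print(inc(s,[*k,.091],down(H+180)))
```

```text
[0.51891184 0.01220567 0.09379069] 104.10808172706396 [1.60362885 8.1351062  3.35459151] 0.0730985155180402 (array([0.51670401, 0.01206859]), np.float64(104.55))
angle -0.007253838805602514
[ 0.0028  0.0023 -0.003  -0.0077  0.0025  0.0078]
```

Width 0.073 (6 mm) is less than the 15 mm knob, so something is off. I'll look.

Run:
```python
from h import *
from cell import monitor,eyes
im=eyes.grab_frame('wrist')[:,:,::-1]
cv2.imwrite('pics/w14.png',cv2.resize(im,(800,600),interpolation=cv2.INTER_CUBIC))
cv2.imwrite('pics/s14.png',cv2.resize(eyes.grab_frame('scene')[160:260,200:320,::-1],None,fx=6,fy=6,interpolation=cv2.INTER_CUBIC))
s=monitor.observe();print(s['width'],s['ft_force'],s['tcp_pos'])
```

```text
0.07448718485149182 [1.29303578 7.4108686  5.24337121] [0.5189511  0.01224833 0.09376995]
```

View pics/w14.png

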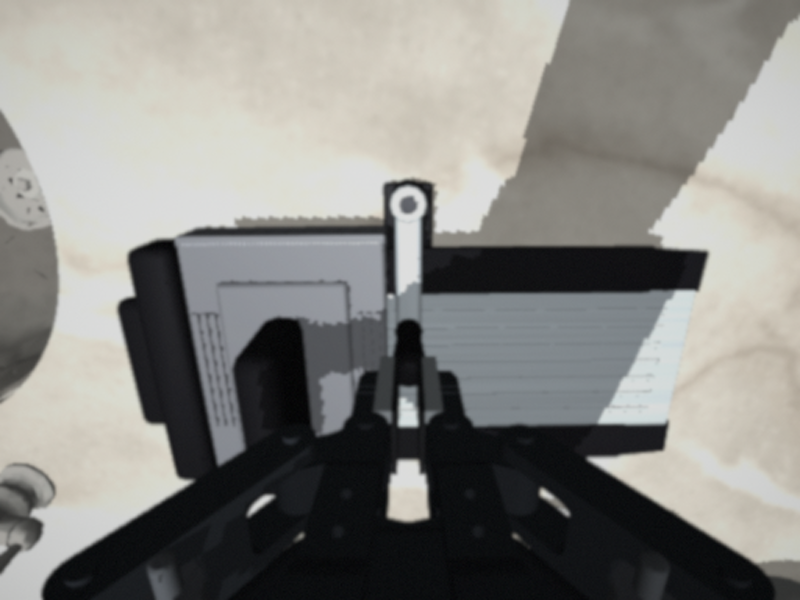

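View pics/s14.png

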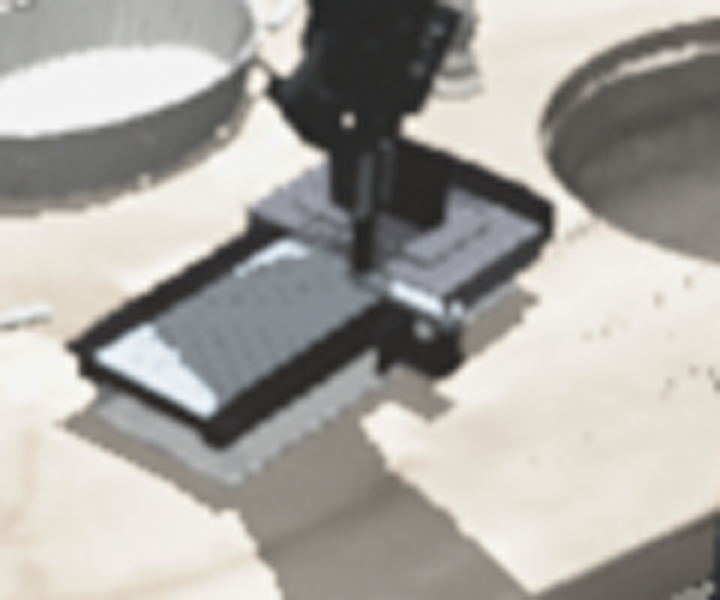

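The arm now lies straight across the track (knob held at (408,345), arm column about 408 along its whole length). The tool meets about 8 N of resistance at angle ≈ 0, so the catch is on its closed limit. Let go and rise.

>>> {"name": "jog_arm", "arguments": {
  "increments": [
    [0,0,-0.0005,0,0,0],
    [0,0,-0.0005,0,0,0],
    [0,0,0,0,0,0],
    [0,0,0,0,0,0]
  ],
  "gripper": -0.35
}}

```text
time: 17.8
tcp_pos: [0.5186, 0.0119, 0.0934]
tcp_rot: [-73.7, 89.6, 30.4]
ft_force: [0.3, 0.4, -0.4]
width: 0.319
```

```bash
python3 st.py
```

```text
x 13.0 y -20.85 z 93.4 head err -0.44 tilt [-0.0077  0.002   0.0069] 0.319 [ 0.3  0.4 -0.4] [-0.02 -0.01  0.03]
```

>>> {"name": "jog_arm", "arguments": {
  "increments": [
    [-0.03,0,0,0,0.002,0.007],
    [-0.07,0,0,0,0.002,0.007],
    [-0.11,0.01,0,0,0.002,0.007],
    [-0.14,0.03,0,0,0.002,0.007],
    [-0.14,0.04,0,0,0.002,0.007]
  ]
}}

```text
time: 18.3
tcp_pos: [0.4805, 0.0008, 0.2387]
tcp_rot: [-116.5, 89.5, -12.4]
ft_force: [1.4, 0.1, 0.7]
width: 0.325
```

```bash
python3 st.py
python3 - <<'E'
from h import *
from cell import monitor,eyes
import pickle
s=monitor.observe()
p=eyes.camera_params('wrist');im=eyes.grab_frame('wrist')[:,:,::-1];pickle.dump((s,p),open('w15.pkl','wb'))
cv2.imwrite('pics/w15.png',cv2.resize(im,(800,600),interpolation=cv2.INTER_CUBIC))
cv2.imwrite('pics/s15.png',eyes.grab_frame('scene')[:,:,::-1])
E
```

```text
x 14.1 y -60.53 z 238.7 head err -0.46 tilt [-0.008  -0.0041  0.0082] 0.325 [1.4 0.1 0.7] [-0.07 -0.01 -0.  ]
```

View pics/w15.png

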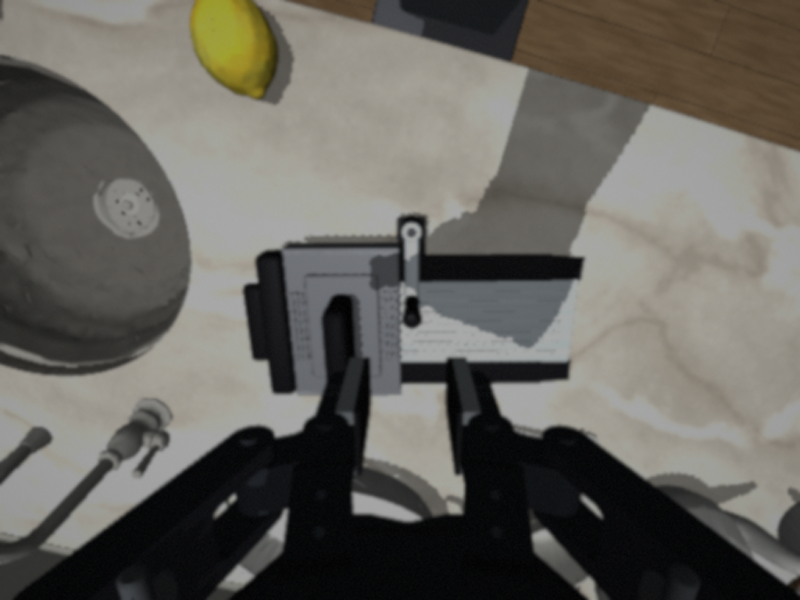

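View pics/s15.png

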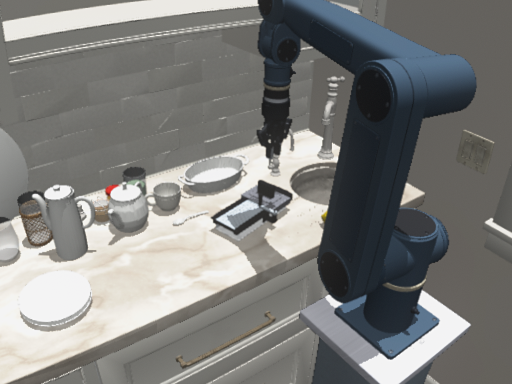

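```bash
python3 - <<'E'
from h import *
import pickle
s,p=pickle.load(open('w15.pkl','rb'))
def sl(px,z): X=plane(p,np.array(px)/1.5625-.18,z)[:,:2]-O_; return (np.c_[X@d_,X@n_]*1e3).round(1).tolist()
print('trail',sl([(401,250),(401,390)],.058),'lead',sl([(287,246),(296,390)],.058))
K=sl([(411,319)],.1)[0];P=sl([(411,232)],.061)[0];print('knob',K,'pivot',P, 'angle vs nominal pivot',-np.arctan2(K[0]-12,K[1]+79),'meas pivot',-np.arctan2(K[0]-P[0],K[1]-P[1]))
a,b=cv2.imread('pics/scene0.png'),cv2.imread('pics/s15.png')
d=cv2.absdiff(a,b).max(2)>40; print('diff px around cup/spoon/dish',d[150:230,120:208].sum(), d[150:190,180:240].sum())
E
python3 - <<'E'
import cv2
im=cv2.imread('pics/w15.png')[205:405,235:455];cv2.imwrite('pics/w15c.png',cv2.resize(im,None,fx=2.9,fy=2.9,interpolation=cv2.INTER_CUBIC))
E
```

```text
trail [[20.3, -64.0], [21.9, 59.2]] lead [[107.7, -67.8], [112.6, 58.9]]
knob [13.0, -24.3] pivot [12.6, -78.5] angle vs nominal pivot -0.018279499405593765 meas pivot -0.007379939818672873
diff px around cup/spoon/dish 0 0
```

View pics/w15c.png

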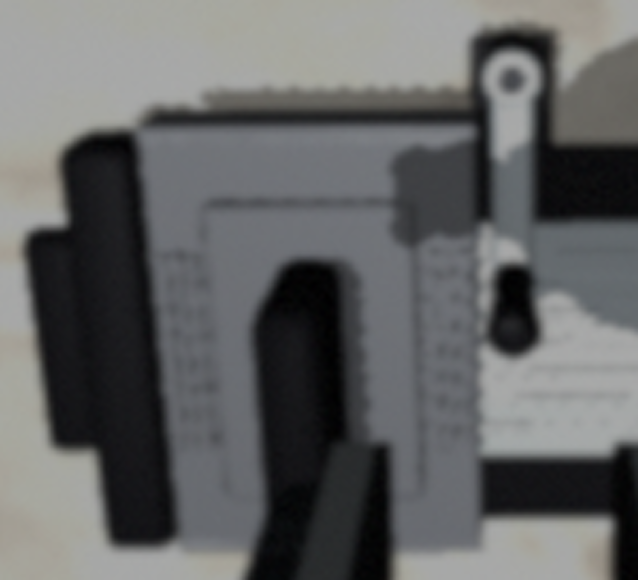

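The catch reads about 0 rad and the guard's trailing edge 20 to 22 mm (22 expected). The tea things and dish have not changed, and the gripper is clear. Handing in.

```bash
python3 -c "
from cell import workorder; print(workorder.job_done())"
```

```text
the job is handed in; nothing more can be done
None
```

The slicer is ready to put away: the guard is home against the stop, covering the blade, and the catch is shut behind it. I handed the job in at about 18.5 s.

1. **Catch out:** I swung the catch out to about 1.8 rad (1.77 and 1.80 in two views).
2. **Guard on:** I threaded the guard onto the rails from the open end with no contact force. I slid it in until it met about 9 N at the stop (x ≈ 68, nominal 67), then released it.
3. **Catch shut:** I swung the catch back, pressed it against its closed end (about 8 N) and let go, leaving the arm raised clear.

**Last checks:**
- **Guard:** the trailing edge read 20.3 to 21.9 mm against 22 nominal. The difference between its two ends may be a slight skew within the play, or measuring error.
- **Catch:** it read −0.01 to −0.02 rad, which is closed within measuring error.
- **Other things:** the scene picture showed no change around the cup, spoon and dish. I did not measure the lemon or sugar bowl; nothing I did went near them.
- **Disagreed:** when I pinched the knob, the gripper read about 6 mm instead of 15. I put this down to the knob sitting at the edge of the pads. The pictures showed the knob between the pads and the catch fully across.

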